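# Fetch the check weight from behind the bottles

## Robot

A 6-joint arm with a two-finger parallel gripper is mounted at the origin on the work surface. World frame = base frame: x ahead of the robot, y to its left, z up, the work surface at z = 0. Lengths are in mm, angles in degrees, forces in N, time in s.
With the tool pointing down it reaches from about 425 to 925 mm from the base axis. Payload 12.5 kg.
Tool frame: the origin (TCP) lies between the finger pads; the fingertips stand 22 mm ahead of it and the grasp point (between the pads) lies 3 mm ahead of it; z points along the fingers, y is the direction in which the jaws open and shut (so a half turn about z gives the same grasp; the last joint's range is limited). The gripper opens to 85 mm and grips with 20 to 120 N. Pads are 22 mm wide; open, the fingers measure 114 mm over their backs; the gripper's body (76 mm by 85 mm) begins 54 mm behind the grasp point. The pads swing forward as they close: fully open they stand 13 mm farther back than shut.
Start: joints at [64.538, 28.126, 89.318, -0, 62.55, -6.05], TCP at [207.706, 589.495, 223.627] pointing down, gripper open.
Joint ranges: [-177.58, 177.58], [-47.91, 125.51], [2.72, 160], [-65.01, 245.01], [3.68, 167.84], [-153.87, 153.87]. Speed limits (degrees/s): [127.2, 127.2, 159.86, 180, 180, 180].

## Interface

Orientations are given as [roll, pitch, yaw] about the fixed x, y, z axes, in that order (R = Rz(yaw) Ry(pitch) Rx(roll)).
In Python, from cell import sense, camera, ticket gives the robot as it stands.
- The arm moves only by the tool apply_moves, never from a script. Its argument "deltas" is a list of rows, each a list of 3 entries, a list of its own where there are three numbers: the closure, from 0 (fully open) to 1 (shut), then the shift along the tool's x, y, z in cm, then the turn, a rotation vector about the tool's x, y, z in degrees. In form: [[grip, [dx, dy, dz], [rx, ry, rz]], ...]. A call has 1 to 20 rows; each row shifts and turns the commanded pose from where the row before left it, along the tool's axes as they then stand; what a row does not reach is not made up. A row lasts 1/10 s, in which the tool goes at most 50 mm and 8.59 degrees, less where a joint would pass 70% of its speed; a pose out of reach is approached as far as the arm can. A call with a gripper value outside its range is refused whole. The fingers move at their own pace and stop on an object; the grip force is fixed at half the most. Time passes only in rows, so rows that do not move let the fingers close. It gives the time, the measured TCP pose, the force and the opening at its end, in the units of the state.
- sense(): the state, without advancing time (a new reading comes with each control period).
- camera(name): name is "scene" or "top" or "wrist"; returns a dict with "image" (480x640x3 uint8, red, green, blue), "z_map" (480x640 float32, mm along the optical axis (not along the pixel's ray), 0 where there is no reading), "fovy" (degrees; the focal length in pixels is half the picture's height over the tangent of half this angle, whatever the lens; pixels are square), "cx", "cy" (the principal point, pixels), "view" (4x4, takes a point from world to camera coordinates). Camera axes: x right, y up, looking along -z (the intrinsics and any distortion apply to the point x, -y, -z); pixel columns grow to the right and rows downward; lengths in mm; the calibration is good to about 2 mm. The wrist camera is an equidistant fisheye: a pixel r from the principal point sees the ray r / f radians off the axis. A picture is of the moment at which its call begins.
- ticket.close_job(): hands the job in, once; it reports no verdict.
The state is a dict: "time": time; "joint_positions": joint angles; "qvel": joint speeds; "effort": joint torques, N m; "tcp_pos": TCP position; "tool_rot": TCP orientation; "ft_force": force on the tool from outside, world axes, zero at the start; "wrist_torque": the same for the moment, N m; "gripper_width": finger opening in mm.
Only numpy, scipy, OpenCV 4.12 (cv2) and the standard library are available. Lean on these libraries where they do the work, as an engineer would, in place of code of your own. Each camera call takes 0.05 s, during which the arm holds its last target. There are 200 camera calls.

## Task

The balance needs its check weight, but two bottles and a canister stand close round it on the grey bench tray. First move all three, upright, onto the black rubber mat without shifting the weight; then set the brass weight gently on the middle of the balance pan while they wait there; then put each of the three back, upright, on the very spot of the tray where it stood at the start. Tip nothing over and leave the soap dispenser, the beaker and the glass dish alone.

Things in the scene. Friction and masses are not known exactly. Their poses are not given: they have to be found in the camera images.
- roundbottle_mid (a point): Round amber glass bottle, body 58 mm in diameter, straight up to 80 mm, then a sloping shoulder up to 104 mm, black screw cap 32 mm in diameter from 110 to 140 mm above its underside (140 mm tall in all), closed, about 0.28 kg. The point lies on its axis half-way up, 70 mm above its underside; z is up its axis. Starts on one of the three large dark spots of the tray.
- squarebottle_mid (a point): Square white plastic bottle, body 54 x 54 mm up to 96 mm, white neck 28 mm in diameter, grey screw cap 32 mm in diameter from 106 to 136 mm above its underside (136 mm tall in all), closed, about 0.24 kg. The point lies on its axis half-way up, 68 mm above its underside; z is up its axis, x and y square to its sides. Starts on one of the three large dark spots of the tray.
- canister_mid (a point): Round straight-sided aluminium canister, 54 mm in diameter with a flat steel lid 56 mm in diameter whose top is at 102 mm; on the lid a thin stem and a black knob 28 mm in diameter from 112 to 136 mm above its underside (136 mm tall in all); the lid does not come off; about 0.26 kg. The point lies on its axis half-way up, 68 mm above its underside; z is up its axis. Starts on one of the three large dark spots of the tray.
- weight_mid (a point): Brass check weight: cylinder 38 mm in diameter and 30 mm high, on it a short neck 12 mm in diameter and a knob 22 mm in diameter from 36 to 46 mm above its underside (46 mm tall in all), 0.3 kg. The point lies on its axis half-way up, 23 mm above its underside; z is up its axis. Starts on the small dark spot of the tray, the three tall things 64 to 66 mm from it, axis to axis, on three sides (towards the tray's -x, +y and -y); the fourth side (+x) is open but for the low rim.
- tray: Fixed grey plastic bench tray, 180 mm along its x, 240 mm along its y; floor 6 mm thick, rim 16 mm high and 5 mm thick. Origin: centre of the underside; z up. On its floor four flat dark spots: three of 72 mm diameter at (x, y) = (-35, 0), (31, 64) and (31, -64) mm for the bottles and the canister (which stands where differs at each start) and one of 44 mm diameter at (31, 0) mm for the weight.
- mat: Fixed black rubber mat lying on the bench to one side of the tray (either side), 290 mm along its x, 170 mm along its y, 4 mm thick. Origin: centre of the underside; z up.
- pan_centre (a point): Laboratory balance on the other side of the tray, fixed: a white housing 240 mm along its x, 180 mm along its y, top 57 mm above the bench, with a round flat steel pan 116 mm in diameter, its top 70 mm above the bench, rigid. The point is the centre of the pan's top face; z up; the display lies towards -x from the pan.
- dispenser: Bystander: white soap dispenser with a black pump head, 60 x 60 x 135 mm, loose, beyond a far corner of the tray. Origin: centre of the underside.
- beaker: Bystander: glass beaker, 70 mm in diameter, 95 mm tall, loose, beyond a far corner of the tray. Origin: centre of the underside.
- dish: Bystander: flat covered glass dish, 64 mm in diameter, 20 mm tall, loose, between the robot and the tray. Origin: centre of the underside.

How it is judged (in metres and radians):
On the way, in this order (a step that is already met when the one before it is completed fails the run):
1. the two bottles and the canister all stand upright and released on the mat, the weight still where it was on the tray (x of roundbottle_mid in the frame of mat between -0.14 and 0.14 m and y of roundbottle_mid in the frame of mat between -0.08 and 0.08 m and height (world z) of roundbottle_mid below 0.082 m and angle between each of roundbottle_mid, squarebottle_mid, canister_mid's own z axis and vertical below 0.1 rad and linear speed of each of roundbottle, squarebottle, canister below 0.03 m/s and contact force between the fingers and roundbottle below 0.3 N and x of squarebottle_mid in the frame of mat between -0.14 and 0.14 m and y of squarebottle_mid in the frame of mat between -0.08 and 0.08 m and height (world z) of each of squarebottle_mid, canister_mid below 0.08 m and contact force between the fingers and squarebottle below 0.3 N and x of canister_mid in the frame of mat between -0.14 and 0.14 m and y of canister_mid in the frame of mat between -0.08 and 0.08 m and contact force between the fingers and canister below 0.3 N and distance of weight_mid from where it was at the start of the episode below 0.015 m), for 0.2 s.
2. the weight stands released on the middle of the balance pan, the three still on the mat (horizontal distance between weight_mid and pan_centre below 0.015 m and height (world z) of weight_mid between 0.085 and 0.101 m and angle between each of weight_mid, roundbottle_mid, squarebottle_mid, canister_mid's own z axis and vertical below 0.1 rad and linear speed of each of weight, roundbottle, squarebottle, canister below 0.03 m/s and contact force between the fingers and weight below 0.3 N and x of roundbottle_mid in the frame of mat between -0.14 and 0.14 m and y of roundbottle_mid in the frame of mat between -0.08 and 0.08 m and height (world z) of roundbottle_mid below 0.082 m and contact force between the fingers and roundbottle below 0.3 N and x of squarebottle_mid in the frame of mat between -0.14 and 0.14 m and y of squarebottle_mid in the frame of mat between -0.08 and 0.08 m and height (world z) of each of squarebottle_mid, canister_mid below 0.08 m and contact force between the fingers and squarebottle below 0.3 N and x of canister_mid in the frame of mat between -0.14 and 0.14 m and y of canister_mid in the frame of mat between -0.08 and 0.08 m and contact force between the fingers and canister below 0.3 N), for 0.2 s.
At the end, for the whole second after the job is handed in: The weight stands upright on the balance pan within 15 mm of its centre; both bottles and the canister stand upright on the tray, each within 15 mm of where it stood at the start; all are released and at rest (horizontal distance between weight_mid and pan_centre below 0.015 m and height (world z) of weight_mid between 0.085 and 0.101 m and angle between each of weight_mid, roundbottle_mid, squarebottle_mid, canister_mid's own z axis and vertical below 0.1 rad and linear speed of each of weight, roundbottle, squarebottle, canister below 0.03 m/s and contact force between the fingers and weight below 0.3 N and distance of each of roundbottle_mid, squarebottle_mid, canister_mid from where it was at the start of the episode below 0.015 m and contact force between the fingers and roundbottle below 0.3 N and contact force between the fingers and squarebottle below 0.3 N and contact force between the fingers and canister below 0.3 N); the robot touches nothing.
It fails at once if a bottle, the canister or the weight is tipped over (more than 35 degrees) (angle between any of roundbottle_mid, squarebottle_mid, canister_mid, weight_mid's own z axis and vertical above 0.61 rad).
It fails at once if the weight is dropped (falls free faster than 0.5 m/s, a drop of about 13 mm) or pressed on the balance with more than 50 N ((linear speed of weight above 0.5 m/s and contact force between the fingers and weight below 0.1 N) or contact force between weight and balance above 50 N).
It fails at once if the dispenser, the beaker or the dish is pushed away or knocked over (moved more than 20 mm) (distance of any of dispenser, beaker, dish from where it was at the start of the episode above 0.02 m).
It also fails if it takes over 144 s, if anything falls off the work surface, if the arm or the gripper's body presses on something with over 40 N, if the wrist force passes 120 N, or if a joint passes its speed limit or range.

## Working session

There is one attempt and no reset: what is moved stays moved. The work goes in short steps, Python scripts to look and compute and a tool call to move; the robot and the scene stay as the last step left them, time stands still between calls to the robot, and variables do not carry over. Pictures are saved under pics/ and viewed, about 12 in all and at most 16, crops included, and the job is handed in when it is done.

Besides the shell and the picture viewer there is one more tool, called after ">>>" by a JSON object that holds its "fn" and its "kwargs", one argument or row to a line. apply_moves: Moves the arm, as the interface text tells. Its arguments: {"type":"object","properties":{"deltas":{"type":"array","items":{"type":"array"}}},"required":["deltas"]}

```bash
ls; mkdir -p pics; python3 - <<'E'
from cell import sense,camera
import cv2,numpy as np
print(sense())
for n in("top","scene"):
    c=camera(n); cv2.imwrite(f"pics/{n}0.png",c["image"][:,:,::-1]); np.savez(f"{n}0.npz",**c)
    print(n,c["fovy"],c["cx"],c["cy"],np.round(c["view"],3).tolist(),[k for k in c], (c["z_map"]>0).mean())
E
```

```text
pics
{'time': 0.0, 'joint_positions': array([ 6.45375315e+01,  2.81664924e+01,  8.93522609e+01, -1.20350740e-03,
        6.25508405e+01, -6.05063879e+00]), 'qvel': array([ 0.06552157,  0.13662641,  0.09782376,  0.0909268 , -0.05472139,
        0.01965141]), 'effort': array([ 3.34269153e-04, -6.18466258e+01, -2.61589873e+01, -1.38834949e-05,
        4.06769133e-03,  1.62758187e-05]), 'tcp_pos': array([207.59589591, 589.2415811 , 222.98949343]), 'tool_rot': array([-1.79930681e+02, -6.27429588e-03,  1.60588722e+02]), 'ft_force': array([ 0.48008551,  0.20283304, -0.07898103]), 'wrist_torque': array([ 0.0013363 , -0.02091568,  0.04367349]), 'gripper_width': 85.7671892987853}
top 50.52240742781784 318.63578862290854 241.00192757059355 [[-0.066, -0.998, -0.004, 39.487], [0.977, -0.065, 0.202, -534.825], [-0.201, 0.01, 0.979, -991.724], [0.0, 0.0, 0.0, 1.0]] ['image', 'z_map', 'fovy', 'cx', 'cy', 'view'] 0.9959993489583333
scene 51.922728325264224 313.3625545645243 238.2573022419515 [[-0.218, 0.976, -0.007, 118.934], [-0.772, -0.168, 0.613, 365.734], [0.597, 0.139, 0.79, -1250.662], [0.0, 0.0, 0.0, 1.0]] ['image', 'z_map', 'fovy', 'cx', 'cy', 'view'] 0.9960481770833334
```

View pics/top0.png

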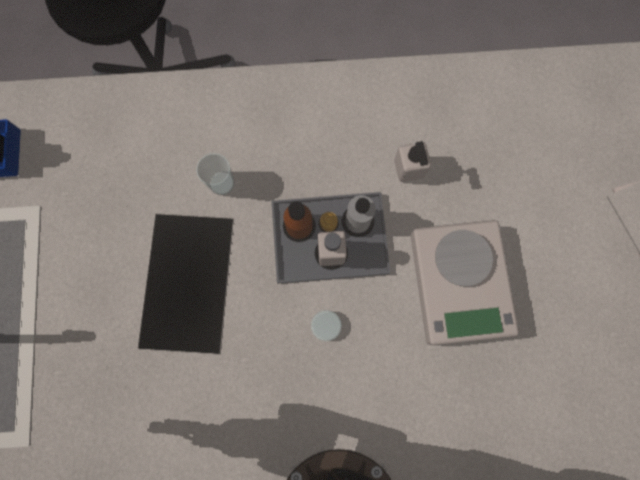

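View pics/scene0.png

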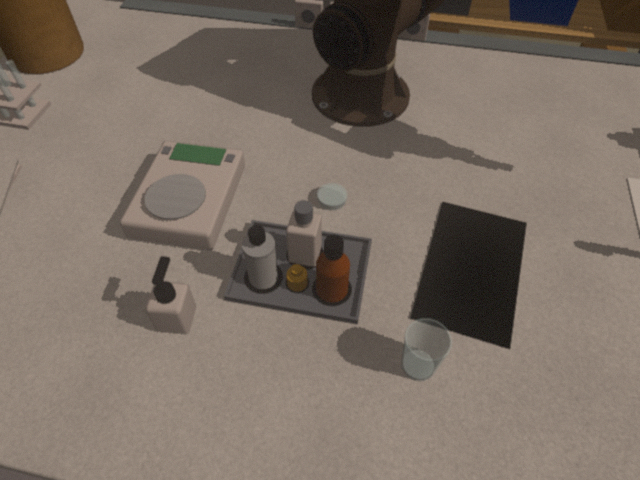

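Top view: tray at about (333,238) px, amber bottle at its far left (297,215), canister far right (361,212), square bottle near (332,245), weight (329,221). The mat is on the left (187,283), the balance on the right with its pan at (465,258), the dish at (326,326), the beaker at (215,172) and the dispenser at (413,158). The scene view agrees.

```bash
cat > h.py <<'E'
import numpy as np,cv2
def load(n): return dict(np.load(n))
def cloud(c):
    f=240/np.tan(np.radians(float(c["fovy"]))/2); v,u=np.mgrid[:480,:640]; z=c["z_map"]
    P=np.stack([(u-c["cx"])/f*z,-(v-c["cy"])/f*z,-z,np.ones_like(z)],-1)
    return (P@np.linalg.inv(c["view"]).T)[...,:3]
def ray(c,u,v,h):
    f=240/np.tan(np.radians(float(c["fovy"]))/2); M=np.linalg.inv(c["view"])
    d=M[:3,:3]@np.array([(u-c["cx"])/f,-(v-c["cy"])/f,-1]); o=M[:3,3]; return o+d*(h-o[2])/d[2]
def proj(c,p):
    f=240/np.tan(np.radians(float(c["fovy"]))/2); q=c["view"]@np.append(p,1); return c["cx"]+f*q[0]/-q[2], c["cy"]-f*q[1]/-q[2]
E
python3 - <<'E'
from h import *
for n in("top0.npz","scene0.npz"):
    c=load(n);P=cloud(c);h=P[...,2];print(n,"floor",np.median(h[(abs(P[...,0]-650)<300)&(abs(P[...,1])<400)]))
    reg=(P[...,0]>350)&(P[...,0]<950)&(abs(P[...,1])<480)
    for lo,hi in((120,160),(88,104),(62,78),(45,60)):
        m=(reg&(h>lo)&(h<hi)).astype(np.uint8)
        k,l,s,ce=cv2.connectedComponentsWithStats(m)
        for i in range(1,k):
            if s[i,4]>25:
                q=P[l==i]; print(lo,s[i,4],ce[i].round(),"mid",((q.min(0)+q.max(0))/2).round(1),"mean",q.mean(0).round(1),"ext",np.ptp(q,0).round(),"zmax",q[:,2].max().round(1))
    # mat & tray by colour
    V=c["image"].max(-1).astype(int)
    for nm,m,hh in(("mat",(V<40),4),("tray",(V<95)&(V>25),16)):
        m=(m&reg).astype(np.uint8); k,l,s,ce=cv2.connectedComponentsWithStats(cv2.morphologyEx(m,cv2.MORPH_CLOSE,np.ones((3,3))))
        for i in range(1,k):
            if 2000<s[i,4]<30000:
                cn=max(cv2.findContours((l==i).astype(np.uint8),0,1)[0],key=cv2.contourArea)[:,0]
                W=np.array([ray(c,u,v,hh)[:2] for u,v in cn],np.float32); print(nm,s[i,4],ce[i],cv2.minAreaRect(W))
E
```

```text
top0.npz floor -0.6716685638932631
120 208 [421. 154.] mid [ 683.1 -208.6  130.9] mean [ 682.3 -208.3  132.3] ext [50. 20. 14.] zmax 137.9
120 190 [362. 206.] mid [584.6 -83.  132.8] mean [582.8 -82.7 137.7] ext [28. 26. 23.] zmax 144.5
120 251 [296. 211.] mid [581.7  43.9 134.7] mean [580.3  43.9 141.7] ext [31. 31. 28.] zmax 148.7
120 244 [332. 242.] mid [517.4 -20.6 132.8] mean [516.3 -20.4 138.7] ext [31. 31. 23.] zmax 144.1
88 109 [413. 154.] mid [ 698.2 -200.7   95.1] mean [ 695.7 -200.6   94.9] ext [32. 19. 14.] zmax 102.3
88 196 [212. 169.] mid [692.2 210.5  93.3] mean [693.2 211.3  92.3] ext [70. 68. 11.] zmax 98.7
88 252 [297. 220.] mid [578.9  44.2  96.1] mean [573.5  43.8  95. ] ext [44. 53. 16.] zmax 104.0
88 47 [359. 221.] mid [567.4 -80.8  96. ] mean [563.2 -78.6  97.2] ext [21. 47. 16.] zmax 103.9
88 478 [331. 247.] mid [517.6 -20.8  96.3] mean [512.6 -19.7  99. ] ext [54. 54. 15.] zmax 103.9
62 363 [411. 161.] mid [ 696.7 -206.9   70.1] mean [ 688.4 -199.8   73.7] ext [63. 63. 16.] zmax 78.0
62 120 [209. 164.] mid [700.2 212.9  70. ] mean [711.6 221.1  70. ] ext [48.
[... 3904 characters left out ...]
59.7
mat 10233 [473.9385322  278.12430372] ((484.41741943359375, 288.8655700683594), (164.8904266357422, 282.63446044921875), 82.58553314208984)
tray 12330 [274.82327656 266.72360097] ((531.8117065429688, -166.75750732421875), (567.552978515625, 229.0338592529297), 78.53099822998047)
tray 11655 [471.30510511 276.49438009] ((494.1299743652344, 284.8016662597656), (169.16099548339844, 285.3268127441406), 82.56925964355469)
tray 2289 [147.30449978 301.8440367 ] ((688.5341796875, -280.273193359375), (169.93321228027344, 123.06391906738281), 30.79315757751465)
tray 2201 [372.53930032 351.03362108] ((693.7089233398438, 141.84188842773438), (135.5629119873047, 64.43696594238281), 86.30130004882812)
```

>>> {"fn": "apply_moves", "kwargs": {
  "deltas": [
    [0,[0,0,0],[0,0,-6.4]],
    [0,[0,0,-0.5],[0,0,-6.5]],
    [0,[0,0,-0.5],[0,0,-6.5]],
    [0,[-1,-1.5,-0.5],[0,0,0]],
    [0,[-2,-3,-0.5],[0,0,0]],
    [0,[-2,-3,-0.5],[0,0,0]],
    [0,[-2,-3,-0.5],[0,0,0]],
    [0,[-2,-3,-0.5],[0,0,0]],
    [0,[-2,-3,-0.5],[0,0,0]],
    [0,[-2,-3,-0.5],[0,0,0]],
    [0,[-2,-3,-0.5],[0,0,0]],
    [0,[-2,-3,-0.5],[0,0,0]],
    [0,[-2,-3,-0.5],[0,0,0]],
    [0,[-2,-3,-0.5],[0,0,0]],
    [0,[-2,-3,-0.5],[0,0,0]],
    [0,[-2,-3,-0.5],[0,0,0]],
    [0,[-2,-3,0],[0,0,0]],
    [0,[-2,-3,0],[0,0,0]],
    [0,[-2,-3,0],[0,0,0]],
    [0,[-2,-3,0],[0,0,0]]
  ]
}}

```text
time: 2.1
tcp_pos: [537.7, 92.2, 298.5]
tool_rot: [-180.0, -0.0, 179.8]
ft_force: [1.0, 0.5, 0.3]
gripper_width: 85.5
```

>>> {"fn": "apply_moves", "kwargs": {
  "deltas": [
    [0,[-2,-3,0],[0,0,0]],
    [0,[-2,-3,0],[0,0,0]],
    [0,[-0.6,-2.1,0],[0,0,0]],
    [0,[0,0,0],[0,0,0]],
    [0,[0,0,0],[0,0,0]],
    [0,[0,0,0],[0,0,0]]
  ]
}}

```text
time: 2.7
tcp_pos: [583.0, 13.9, 298.7]
tool_rot: [180.0, -0.0, 180.0]
ft_force: [-0.4, 0.7, 0.7]
gripper_width: 85.5
```

```bash
python3 - <<'E'
from cell import sense,camera
import cv2,numpy as np
s=sense();print(s["time"],s["tcp_pos"],s["tool_rot"],s["joint_positions"].round(1))
c=camera("wrist"); cv2.imwrite("pics/w1.png",c["image"][:,:,::-1]); np.savez("w1.npz",**c)
print(c["fovy"],c["cx"],c["cy"],np.round(c["view"],3).tolist())
E
```

```text
2.7 [582.98156409  13.94795552 298.71269406] [ 1.79986853e+02 -6.20348329e-03  1.79957944e+02] [ -5.1  20.9  89.5   0.   69.7 -95.1]
65.70646984690485 320.57279506632347 238.5034585207551 [[0.0, 1.0, -0.0, -14.462], [-0.952, -0.0, -0.305, 617.01], [-0.305, 0.0, 0.952, -272.497], [0.0, 0.0, 0.0, 1.0]]
```

View pics/w1.png

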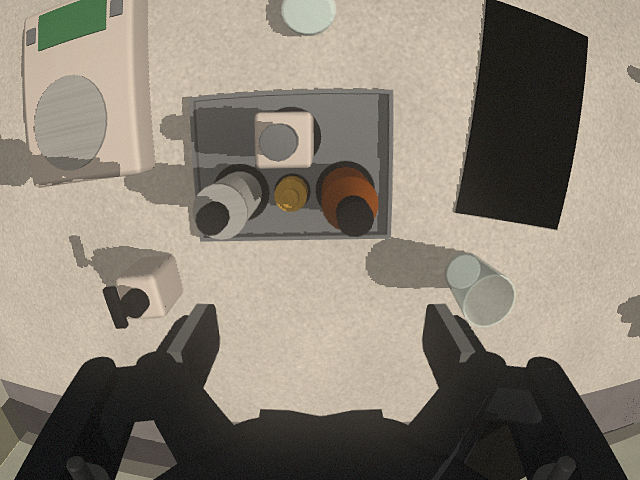

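The wrist view shows all three caps: round (353,213), canister (211,216), square (279,140). The weight's knob is at (291,193). I'll refine the positions from this nearer view.

```bash
cat >> h.py <<'E'
def wcloud(c):
    f=240/np.tan(np.radians(float(c["fovy"]))/2); v,u=np.mgrid[:480,:640]; dx=u-c["cx"];dy=v-c["cy"]; r=np.hypot(dx,dy)+1e-9
    z=c["z_map"]; t=np.tan(np.minimum(r/f,1.5))*z
    P=np.stack([dx/r*t,-dy/r*t,-z,np.ones_like(z)],-1)
    return (P@np.linalg.inv(c["view"]).T)[...,:3]
def blobs(P,ranges,reg,mn=25):
    h=P[...,2]
    for lo,hi in ranges:
        k,l,s,ce=cv2.connectedComponentsWithStats((reg&(h>lo)&(h<hi)).astype(np.uint8))
        for i in range(1,k):
            if s[i,4]>mn:
                q=P[l==i]; print(lo,s[i,4],ce[i].round(),"mid",((q.min(0)+q.max(0))/2).round(1),"ext",np.ptp(q,0).round(),"ztop",np.percentile(q[:,2],95).round(1))
E
python3 - <<'E'
from h import *
c=load("w1.npz");P=wcloud(c)
print(np.median(P[95:100,200:380].reshape(-1,3),0),P[260,300],P[150,540])
reg=(P[...,0]>340)&(P[...,0]<750)&(abs(P[...,1])<420); reg[300:]=False
blobs(P,((132,160),(97,107),(62,80),(47,60)),reg)
V=c["image"].max(-1); m=(V<35)&reg&(P[...,1]>150);k,l,s,ce=cv2.connectedComponentsWithStats(m.astype(np.uint8));i=1+s[1:,4].argmax();print("mat part",cv2.minAreaRect(P[l==i][:,:2].astype(np.float32)),np.median(P[l==i][:,2]))
E
```

```text
[471.74735283 -21.28663861   5.13205734] [ 6.77357760e+02 -1.21772255e+01 -6.75556546e-01] [522.38683809 308.96292286   2.44691347]
132 1127 [278. 142.] mid [519.7 -21.  137.7] ext [32. 31. 11.] ztop 142.1
132 1127 [355. 217.] mid [584.2  43.4 139.4] ext [31. 32. 15.] ztop 145.9
132 766 [210. 219.] mid [586.1 -84.2 137.6] ext [27. 28. 11.] ztop 141.9
132 130 [109. 294.] mid [ 667.5 -211.4  133.9] ext [14. 16.  4.] ztop 135.1
97 1907 [285. 138.] mid [519.3 -21.4 100.1] ext [53. 54.  6.] ztop 102.0
97 849 [225. 204.] mid [584.2 -83.7 102.2] ext [51. 55. 10.] ztop 106.9
97 470 [348. 197.] mid [581.3  44.1 102. ] ext [37. 41. 10.] ztop 106.1
97 49 [219. 236.] mid [610.6 -87.5 106.3] ext [ 7. 16.  1.] ztop 107.0
97 36 [129. 298.] mid [ 687.8 -209.4   97.7] ext [ 7. 21.  1.] ztop 98.2
62 5444 [ 71. 122.] mid [ 481.9 -285.1   67.6] ext [116. 116.   8.] ztop 70.3
62 120 [342. 179.] mid [566.1  40.7  71.1] ext [22. 50. 18.] ztop 79.1
62 189 [243. 190.] mid [578.9 -74.4  71. ] ext [38. 34. 18.] ztop 78.8
62 312 [471. 277.] mid [681.4 201.6  71. ] ext [43. 52. 18.] ztop 79.2
62 975 [141. 284.] mid [ 686.3 -207.5   71. ] ext [38. 62. 18.] ztop 79.5
62 161 [503. 290.] mid [690.2 236.5  71. ] ext [35. 10. 18.] ztop 79.3
47 13199 [87. 86.] mid [ 450.1 -286.    53.5] ext [220. 187.  13.] ztop 59.1
47 64 [339. 176.] mid [565.8  35.3  53.4] ext [21. 39. 13.] ztop 59.4
47 134 [247. 188.] mid [579.1 -73.2  53.4] ext [39. 33. 13.] ztop 58.7
47 297 [289. 198.] mid [585.3 -20.1  50. ] ext [21. 20.  6.] ztop 51.9
47 212 [466. 273.] mid [683.5 202.2  53.5] ext [45. 50. 13.] ztop 59.4
47 308 [156. 277.] mid [ 690.  -206.3   53.5] ext [47. 60. 13.] ztop 59.3
47 144 [495. 290.] mid [697.8 234.4  53.5] ext [35. 11. 13.] ztop 59.5
mat part ((479.09405517578125, 290.3941650390625), (170.7818145751953, 288.2296447753906), 82.6179428100586) 2.658434037869199
```

>>> {"fn": "apply_moves", "kwargs": {
  "deltas": [
    [0,[-0.1,1.4,0],[0,0,0]],
    [0,[0,1.5,0],[0,0,0]],
    [0,[0,0,1.2],[0,0,0]],
    [0,[0,0,2],[0,0,0]],
    [0,[0,0,2],[0,0,0]],
    [0,[0,0,2],[0,0,0]],
    [0,[0,0,2],[0,0,0]],
    [0,[0,0,2],[0,0,0]],
    [0,[0,0,2],[0,0,0]],
    [0,[0,0,1.5],[0,0,0]],
    [0,[0,0,1],[0,0,0]],
    [0,[0,0,0.5],[0,0,0]],
    [0,[0,0,0],[0,0,0]],
    [0,[0,0,0],[0,0,0]],
    [0,[0,0,0],[0,0,0]]
  ]
}}

```text
time: 4.25
tcp_pos: [584.9, 42.5, 137.3]
tool_rot: [180.0, 0.1, 180.0]
ft_force: [0.0, 0.1, 0.0]
gripper_width: 85.7
```

>>> {"fn": "apply_moves", "kwargs": {
  "deltas": [
    [1,[0,0,0],[0,0,0]],
    [1,[0,0,0],[0,0,0]],
    [1,[0,0,0],[0,0,0]],
    [1,[0,0,0],[0,0,0]],
    [1,[0,0,0],[0,0,0]],
    [1,[0,0,0],[0,0,0]],
    [1,[0,0,0],[0,0,0]],
    [1,[0,0,0],[0,0,0]],
    [1,[0,0,0],[0,0,0]],
    [1,[0,0,0],[0,0,0]]
  ]
}}

```text
time: 5.25
tcp_pos: [587.4, 43.1, 141.0]
tool_rot: [180.0, 0.5, 180.0]
ft_force: [-0.5, 6.4, 34.4]
gripper_width: -0.2
```

```bash
python3 - <<'E'
from cell import sense,camera
import cv2,numpy as np
s=sense();print(s)
a=camera("wrist")["image"];b=camera("scene"); np.savez("s2.npz",**b)
b=cv2.resize(b["image"][180:340,220:400],None,fx=3,fy=3)
cv2.imwrite("pics/w2.png",a[:,:,::-1]);cv2.imwrite("pics/s2.png",b[:,:,::-1])
E
```

```text
{'time': 5.25, 'joint_positions': array([-2.25653924e+00,  3.04377530e+01,  9.98761005e+01,  8.66059128e-02,
        4.91384982e+01, -9.22977170e+01]), 'qvel': array([-0.05418071, -0.00485009,  0.073225  ,  0.04252952, -0.00902443,
        0.08721862]), 'effort': array([-3.44247177e+00, -4.01566172e+01, -1.25855336e+01, -1.05048470e+00,
       -3.01272674e-01,  2.01046496e-03]), 'tcp_pos': array([587.44753262,  43.10389101, 140.96878934]), 'tool_rot': array([179.95596771,   0.54982305, 179.98461909]), 'ft_force': array([-0.53915321,  6.39955813, 34.43961253]), 'wrist_torque': array([0.94113068, 0.17577445, 0.03989062]), 'gripper_width': -0.21205058757672005}
```

View pics/w2.png

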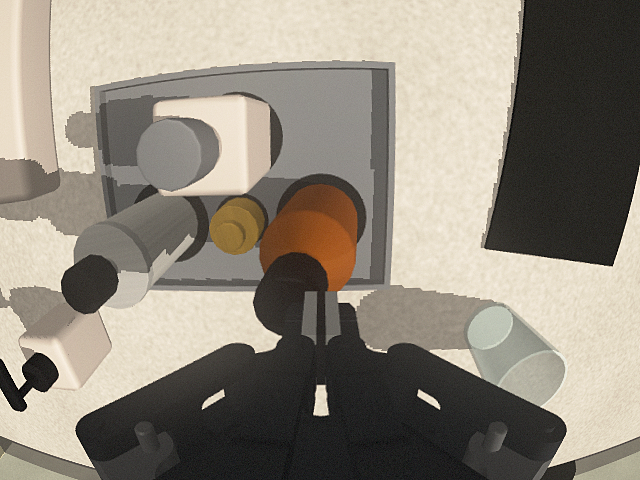

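View pics/s2.png

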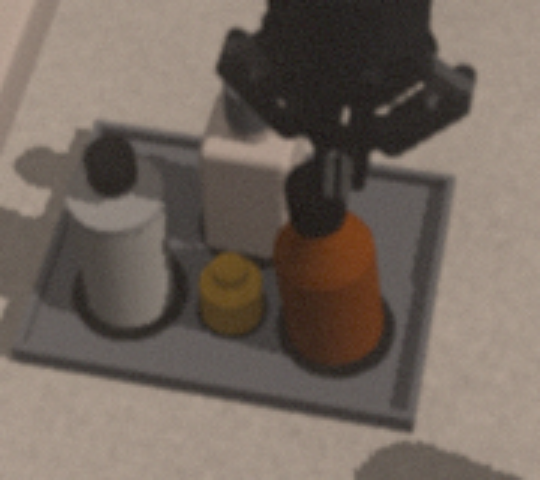

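The fingers are fully shut at about (320,330) px and the round bottle's cap stands to their left at (288,293), so the grasp missed and the bottle leans. I'll measure from depth before releasing.

```bash
python3 - <<'E'
from h import *
from cell import camera
w=camera("wrist");np.savez("w2.npz",**w);P=wcloud(w)
print(w["view"].round(3).tolist())
for u,v in((285,293),(265,293),(290,265),(288,325),(320,255),(310,310),(330,310),(347,312),(310,350),(320,297),(320,215),(237,230)): print(u,v,P[v,u].round(1))
S=load("s2.npz");Q=cloud(S)
print("scene")
for u,v in((315,200),(300,200),(335,170),(338,190),(360,180),(325,240),(310,175),(325,300)): 
    a,b=220+u//3,180+v//3; print(u,v,Q[b,a].round(1))
E
```

```text
[[-0.0, 1.0, 0.0, -43.429], [-0.949, -0.0, -0.314, 572.658], [-0.314, -0.0, 0.949, -115.059], [0.0, 0.0, 0.0, 1.0]]
285 293 [579.4  28.4 146.5]
265 293 [579.8  19.6 145.9]
290 265 [571.4  29.9 134.3]
288 325 [579.8  31.7 172.1]
320 255 [575.7  43.4 110.1]
310 310 [575.3  39.8 168.7]
330 310 [575.4  47.2 168.4]
347 312 [580.2  54.1 161.6]
310 350 [574.7  40.4 195.1]
320 297 [576.2  43.4 156.3]
320 215 [559.9  43.4  89.4]
237 230 [580.2 -13.3  51.1]
scene
315 200 [598.9  31.6 146.5]
300 200 [600.6  23.9 146.5]
335 170 [599.2  40.6 174.7]
338 190 [599.4  42.6 157.9]
360 180 [595.8  54.3 164.2]
325 240 [598.9  37.  110.1]
310 175 [581.3  24.7 142.8]
325 300 [616.3  41.1  78.1]
```

```bash
python3 - <<'E'
from h import *
for n,yr in(("w1.npz",(-60,90)),("w2.npz",(20,70))):
    w=load(n);P=wcloud(w);h=P[...,2]
    m=(P[...,1]>yr[0])&(P[...,1]<yr[1])&(P[...,0]>560)&(P[...,0]<620)&(h>148.5); m[:280]=False
    q=P[m]; print(n,"min z pcts",np.percentile(q[:,2],[0,1,5,20]).round(1)); 
    lo=q[q[:,2]<np.percentile(q[:,2],3)]; print(lo.min(0).round(1),lo.max(0).round(1))
w=load("w1.npz");P=wcloud(w)
for u,v in((205,307),(213,330),(190,330),(435,307),(205,380)): print(u,v,P[v,u].round(1))
w=load("w2.npz");P=wcloud(w);S=load("s2.npz");Q=cloud(S)
for nm,A in(("w",P),("s",Q)):
    m=(A[...,2]>138)&(A[...,2]<148)&(abs(A[...,0]-585)<30)&(abs(A[...,1]-30)<30); q=A[m]; print(nm,len(q),q.min(0).round(1),q.max(0).round(1))
    q=q[q[:,2]>143.5]; n=np.linalg.svd(q-q.mean(0),full_matrices=False)[2][2]; print("top normal",n.round(3),q.mean(0).round(1))
    m=(abs(A[...,2]-50)<4)&(abs(A[...,0]-585)<20)&(abs(A[...,1]+20)<20); q=A[m]; print("weight",q.min(0).round(1),q.max(0).round(1))
for z in(30,50,70,100,110,115): 
    A=Q; m=(abs(A[...,2]-z)<3)&(A[...,0]>570)&(A[...,0]<640)&(abs(A[...,1]-40)<38); q=A[m]; print(z,"y",q[:,1].min().round(1),q[:,1].max().round(1),"xmax",q[:,0].max().round(1))
E
```

```text
w1.npz min z pcts [317.3 324.9 338.9 370.9]
[570.7 -41.9 317.3] [594.2  70.9 332.5]
w2.npz min z pcts [148.6 156.9 170.4 197.1]
[574.8  30.2 148.6] [580.8  57.1 164. ]
205 307 [571.7 -30.2 324.9]
213 330 [581.5 -28.  325.7]
190 330 [571.6 -30.8 342.2]
435 307 [571.4  58.6 325.3]
205 380 [592.1 -27.9 344.4]
w 2499 [570.6  13.3 138. ] [602.4  44.3 148. ]
top normal [-0.001 -0.08   0.997] [582.8  25.4 146. ]
weight [574.7 -30.6  46. ] [596.2  -9.   52.9]
s 200 [575.2  13.2 138. ] [605.7  43.3 148. ]
top normal [-0.01   0.04  -0.999] [593.   24.9 145.8]
weight [576.7 -31.1  46.2] [599.2 -10.3  53.9]
30 y 15.7 68.9 xmax 616.6
50 y 11.3 66.8 xmax 616.5
70 y 10.2 65.2 xmax 616.5
100 y 12.7 58.2 xmax 612.2
110 y 21.6 47.9 xmax 604.3
115 y 20.6 42.7 xmax 603.0
```

Depth shows the fingertips really sit about 28 mm further back than the TCP reading implies. They shut on top of the cap, and the open tips read 317 mm when 290 was expected. Sideways the TCP agrees. The bottle leans only 4.6° and its base and the weight have hardly moved, so I'll unload and ease it back.

>>> {"fn": "apply_moves", "kwargs": {
  "deltas": [
    [1,[0,0,-0.1],[0,0,0]],
    [1,[0,0,-0.1],[0,0,0]],
    [1,[0,0,-0.1],[0,0,0]],
    [1,[0,0,-0.1],[0,0,0]],
    [1,[0,0.1,0],[0,0,0]],
    [1,[0,0.1,0],[0,0,0]],
    [1,[0,0.1,0],[0,0,0]],
    [1,[0,0.1,0],[0,0,0]],
    [1,[0,0.1,0],[0,0,0]],
    [1,[0,0.1,0],[0,0,0]],
    [1,[0,0.1,0],[0,0,0]],
    [1,[0,0.1,0],[0,0,0]],
    [1,[0,0.1,0],[0,0,0]],
    [1,[0,0.1,0],[0,0,0]],
    [1,[0,0.1,0],[0,0,0]],
    [1,[0,0.1,0],[0,0,0]],
    [1,[0,0.1,0],[0,0,0]],
    [1,[0,0.1,0],[0,0,0]],
    [1,[0,0.1,0],[0,0,0]],
    [1,[0,0.1,0],[0,0,0]]
  ]
}}

```text
time: 7.4
tcp_pos: [584.6, 58.5, 140.6]
tool_rot: [180.0, 0.0, 180.0]
ft_force: [-0.0, 0.6, -0.0]
gripper_width: 0.1
```

```bash
cat > look.py <<'E'
import sys
from h import *
from cell import camera,sense
s=sense();print(s["time"],s["tcp_pos"].round(1),s["ft_force"].round(1),s["gripper_width"].round(1))
w=camera("wrist");np.savez(sys.argv[1]+".npz",**w);P=wcloud(w)
cv2.imwrite(f"pics/{sys.argv[1]}.png",w["image"][:,:,::-1])
t=s["tcp_pos"]
reg=(P[...,0]>340)&(P[...,0]<750)&(abs(P[...,1])<420)&~((abs(P[...,1]-t[1])<62)&(P[...,2]>t[2]-5)&(abs(P[...,0]-t[0])<45)); reg[400:]=False
blobs(P,((132,152),(62,80),(45.5,57)) if len(sys.argv)<3 else eval(sys.argv[2]),reg)
E
python3 look.py w3
```

```text
Traceback (most recent call last):
  File "look.py", line 4, in <module>
    s=sense();print(s["time"],s["tcp_pos"].round(1),s["ft_force"].round(1),s["gripper_width"].round(1))
                                                                           ^^^^^^^^^^^^^^^^^^^^^^^^
AttributeError: 'float' object has no attribute 'round'
```

Now I'll raise it clear, open, centre it and look.

>>> {"fn": "apply_moves", "kwargs": {
  "deltas": [
    [1,[0,0,-1],[0,0,0]],
    [0,[0,0,-2],[0,0,0]],
    [0,[0,-0.5,-2],[0,0,0]],
    [0,[0,-1,-1],[0,0,0]],
    [0,[0,0,0],[0,0,0]],
    [0,[0,0,0],[0,0,0]],
    [0,[0,0,0],[0,0,0]],
    [0,[0,0,0],[0,0,0]],
    [0,[0,0,0],[0,0,0]]
  ]
}}

```text
time: 8.3
tcp_pos: [584.5, 43.6, 200.0]
tool_rot: [180.0, -0.1, -180.0]
ft_force: [-0.3, -0.3, 0.4]
gripper_width: 85.9
```

```bash
sed -i 's/s\["gripper_width"\].round(1)/round(s["gripper_width"],1)/' look.py; python3 look.py w3
```

```text
8.3 [584.5  43.6 200. ] [-0.3 -0.3  0.4] 85.9
132 2269 [209. 150.] mid [519.6 -21.  137.6] ext [32. 31. 11.] ztop 141.9
132 2301 [320. 256.] mid [584.2  43.8 139.3] ext [32. 31. 15.] ztop 145.8
132 1223 [131. 256.] mid [586.5 -83.5 137.4] ext [27. 28. 11.] ztop 141.8
132 480 [ 42. 352.] mid [ 684.9 -209.4  134. ] ext [50. 20.  4.] ztop 134.9
62 2841 [ 13. 129.] mid [ 482.6 -254.2   67.5] ext [113.  57.   8.] ztop 70.1
62 211 [269. 141.] mid [519.4   5.1  71. ] ext [51.  2. 18.] ztop 79.4
62 241 [320. 194.] mid [563.8  44.9  70.9] ext [17. 50. 18.] ztop 79.1
62 509 [185. 215.] mid [581.1 -75.4  71. ] ext [43. 37. 18.] ztop 79.2
62 1746 [ 85. 328.] mid [ 698.1 -206.7   71. ] ext [62. 64. 18.] ztop 79.5
62 451 [487. 313.] mid [669.3 204.1  71. ] ext [19. 48. 18.] ztop 79.1
62 493 [514. 343.] mid [698.1 232.9  71. ] ext [45. 18. 18.] ztop 79.3
45.5 8951 [41. 99.] mid [ 456.2 -250.7   51.3] ext [203. 117.  11.] ztop 56.7
45.5 112 [272. 140.] mid [518.8   4.5  51.3] ext [51.  4. 11.] ztop 56.6
45.5 120 [321. 189.] mid [562.   43.8  51.2] ext [13. 47. 11.] ztop 56.8
45.5 298 [193. 209.] mid [582.1 -74.9  51.2] ext [44. 36. 11.] ztop 56.4
45.5 494 [245. 220.] mid [585.4 -20.1  49.3] ext [21. 21.  7.] ztop 52.0
45.5 260 [479. 305.] mid [672.  203.8  51.2] ext [21. 46. 11.] ztop 56.5
45.5 467 [100. 315.] mid [ 695.9 -204.9   51.2] ext [57. 59. 11.] ztop 56.3
45.5 294 [501. 337.] mid [704.6 227.4  51.2] ext [36. 24. 11.] ztop 56.4
```

View pics/w3.png

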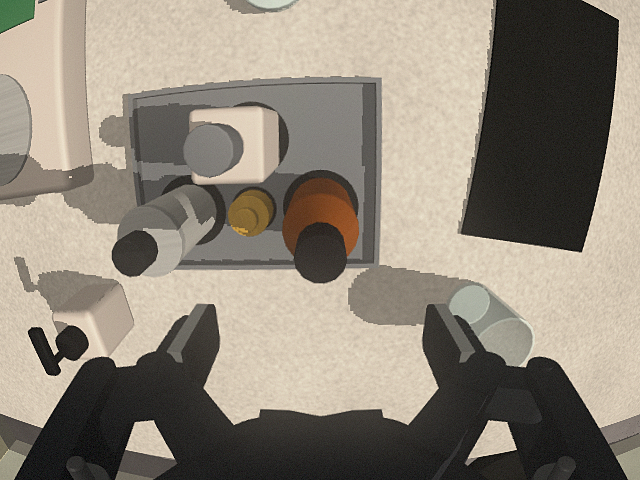

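The round bottle is upright at (584.2, 43.8), cap at (320,256) px. The weight at (251,212) and the others have not moved. I'll grasp again with the tool 28 mm lower.

>>> {"fn": "apply_moves", "kwargs": {
  "deltas": [
    [0,[0,0,1],[0,0,0]],
    [0,[0,0,2],[0,0,0]],
    [0,[0,0,2],[0,0,0]],
    [0,[0,0,2],[0,0,0]],
    [0,[0,0,1.2],[0,0,0]],
    [0,[0,0,0.8],[0,0,0]],
    [0,[0,0,0],[0,0,0]],
    [0,[0,0,0],[0,0,0]],
    [1,[0,0,0],[0,0,0]],
    [1,[0,0,0],[0,0,0]],
    [1,[0,0,0],[0,0,0]],
    [1,[0,0,0],[0,0,0]],
    [1,[0,0,0],[0,0,0]],
    [1,[0,0,0],[0,0,0]],
    [1,[0,0,0],[0,0,0]],
    [1,[0,0,0],[0,0,0]]
  ]
}}

```text
time: 9.95
tcp_pos: [584.8, 43.4, 111.2]
tool_rot: [-180.0, 0.1, 180.0]
ft_force: [-0.4, -0.3, 6.0]
gripper_width: 30.2
```

>>> {"fn": "apply_moves", "kwargs": {
  "deltas": [
    [1,[0,0,-0.3],[0,0,0]],
    [1,[0,0,-0.6],[0,0,0]],
    [1,[0,0,-1],[0,0,0]],
    [1,[0,0,-1.5],[0,0,0]],
    [1,[0,0,-1.5],[0,0,0]],
    [1,[0,0,-1.5],[0,0,0]],
    [1,[0,0,-1.5],[0,0,0]],
    [1,[0,0,-1.5],[0,0,0]],
    [1,[0,0,-1.5],[0,0,0]],
    [1,[0,0,-1.5],[0,0,0]],
    [1,[0,0,-1.5],[0,0,0]],
    [1,[0,0,-1],[0,0,0]],
    [1,[0,0,-0.6],[0,0,0]],
    [1,[0,0,0],[0,0,0]],
    [1,[0,0,0],[0,0,0]]
  ]
}}

```text
time: 11.45
tcp_pos: [584.4, 43.4, 265.1]
tool_rot: [180.0, -0.0, 180.0]
ft_force: [0.2, 0.0, -1.8]
gripper_width: 30.2
```

```bash
cat > sc.py <<'E'
import sys
from h import *
from cell import camera,sense
s=sense();print(s["time"],s["tcp_pos"].round(1),s["ft_force"].round(1),round(s["gripper_width"],1))
c=camera(sys.argv[1]);np.savez(sys.argv[2]+".npz",**c)
b=c["image"]
if len(sys.argv)>3:
    x0,y0,x1,y1=map(int,sys.argv[3].split(","));b=b[y0:y1,x0:x1];k=min(800/b.shape[1],600/b.shape[0]);b=cv2.resize(b,None,fx=k,fy=k)
cv2.imwrite(f"pics/{sys.argv[2]}.png",b[:,:,::-1])
E
python3 sc.py scene s4 200,50,560,320
```

```text
11.45 [584.4  43.4 265.1] [ 0.2  0.  -1.8] 30.2
```

View pics/s4.png

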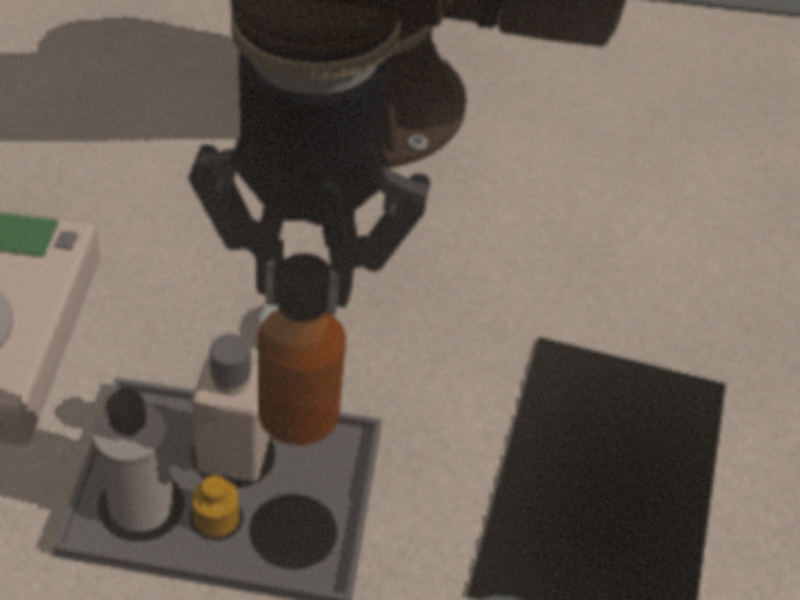

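The bottle hangs straight in the jaws (crop px about (302,350)), clear of the tray; the weight is undisturbed.

>>> {"fn": "apply_moves", "kwargs": {
  "deltas": [
    [1,[0,0.7,0],[0,0,0]],
    [1,[0,1.4,0],[0,0,0]],
    [1,[0.1,2,0],[0,0,0]],
    [1,[0.2,2,0],[0,0,0]],
    [1,[0.2,2,0],[0,0,0]],
    [1,[0.2,2,0],[0,0,0]],
    [1,[0.2,2,0],[0,0,0]],
    [1,[0.2,2,0],[0,0,0]],
    [1,[0.2,2,0],[0,0,0]],
    [1,[0.2,2,0],[0,0,0]],
    [1,[0.2,2,0],[0,0,0]],
    [1,[0.2,1.6,0],[0,0,0]],
    [1,[0,1.1,0],[0,0,0]],
    [1,[0,0.6,0],[0,0,0]],
    [1,[0,0,0],[0,0,0]],
    [1,[0,0,0],[0,0,0]],
    [1,[0,0,0],[0,0,0]]
  ]
}}

```text
time: 13.2
tcp_pos: [565.8, 276.8, 265.7]
tool_rot: [-180.0, 0.0, 179.9]
ft_force: [-1.1, 0.0, -2.7]
gripper_width: 30.3
```

>>> {"fn": "apply_moves", "kwargs": {
  "deltas": [
    [1,[0,0,0.7],[0,0,0]],
    [1,[0,0,1.5],[0,0,0]],
    [1,[0,0,2],[0,0,0]],
    [1,[0,0,2],[0,0,0]],
    [1,[0,0,2],[0,0,0]],
    [1,[0,0,2],[0,0,0]],
    [1,[0,0,1.5],[0,0,0]],
    [1,[0,0,1.3],[0,0,0]],
    [1,[0,0,0.7],[0,0,0]],
    [1,[0,0,0.5],[0,0,0]],
    [1,[0,0,0],[0,0,0]],
    [1,[0,0,0],[0,0,0]],
    [1,[0,0,0],[0,0,0]]
  ]
}}

```text
time: 14.5
tcp_pos: [565.9, 277.5, 124.3]
tool_rot: [180.0, 0.1, 180.0]
ft_force: [-0.1, -0.1, -2.1]
gripper_width: 30.6
```

>>> {"fn": "apply_moves", "kwargs": {
  "deltas": [
    [1,[0,0,0.4],[0,0,0]],
    [1,[0,0,0.4],[0,0,0]],
    [1,[0,0,0.3],[0,0,0]],
    [1,[0,0,0.2],[0,0,0]],
    [1,[0,0,0.1],[0,0,0]],
    [1,[0,0,0],[0,0,0]],
    [1,[0,0,0],[0,0,0]],
    [1,[0,0,0],[0,0,0]]
  ]
}}

```text
time: 15.3
tcp_pos: [565.7, 277.5, 109.7]
tool_rot: [180.0, 0.0, 180.0]
ft_force: [-0.2, 0.3, -3.0]
gripper_width: 30.2
```

>>> {"fn": "apply_moves", "kwargs": {
  "deltas": [
    [1,[0,0,0.05],[0,0,0]],
    [1,[0,0,0.05],[0,0,0]],
    [1,[0,0,0.05],[0,0,0]],
    [1,[0,0,0],[0,0,0]],
    [1,[0,0,0],[0,0,0]]
  ]
}}

```text
time: 15.8
tcp_pos: [566.0, 277.5, 109.2]
tool_rot: [180.0, 0.1, 180.0]
ft_force: [-1.7, -0.9, 7.5]
gripper_width: 30.5
```

>>> {"fn": "apply_moves", "kwargs": {
  "deltas": [
    [0,[0,0,0],[0,0,0]],
    [0,[0,0,0],[0,0,0]],
    [0,[0,0,0],[0,0,0]],
    [0,[0,0,0],[0,0,0]],
    [0,[0,0,-0.5],[0,0,0]],
    [0,[0,0,-1.5],[0,0,0]],
    [0,[0,0,-2.5],[0,0,0]],
    [0,[0,0,-2.5],[0,0,0]],
    [0,[0,-1,-2],[0,0,0]],
    [0,[0,-2,0],[0,0,0]],
    [0,[0,-3,0],[0,0,0]],
    [0,[-0.3,-3,0],[0,0,0]],
    [0,[-0.3,-3,0],[0,0,0]],
    [0,[-0.3,-3,0],[0,0,0]],
    [0,[-0.3,-3,0],[0,0,0]],
    [0,[-0.3,-3,0],[0,0,0]],
    [0,[-0.3,-3,0],[0,0,0]],
    [0,[-0.2,-3,0],[0,0,0]],
    [0,[0,-3,0],[0,0,0]],
    [0,[0,-3,0],[0,0,0]]
  ]
}}

```text
time: 17.8
tcp_pos: [585.5, -53.8, 198.5]
tool_rot: [180.0, 0.0, 180.0]
ft_force: [0.4, -0.2, 0.5]
gripper_width: 85.2
```

>>> {"fn": "apply_moves", "kwargs": {
  "deltas": [
    [0,[0,-2,0],[0,0,0]],
    [0,[0,-1.1,0],[0,0,0]],
    [0,[0,0,0],[0,0,0]],
    [0,[0,0,0],[0,0,0]],
    [0,[0,0,0],[0,0,0]]
  ]
}}

```text
time: 18.3
tcp_pos: [585.6, -82.6, 198.2]
tool_rot: [180.0, 0.0, -180.0]
ft_force: [-0.5, -0.1, 0.4]
gripper_width: 85.7
```

```bash
python3 look.py w5 "((132,152),(45.5,54))"
```

```text
18.3 [585.6 -82.6 198.2] [-0.5 -0.1  0.4] 85.7
132 2325 [425. 148.] mid [519.4 -21.6 137.5] ext [31. 31. 11.] ztop 141.8
132 1639 [317. 257.] mid [586.1 -83.9 137.5] ext [27. 27. 11.] ztop 141.7
132 101 [147. 349.] mid [ 663.9 -212.3  133.7] ext [ 9. 15.  3.] ztop 134.5
45.5 1766 [166. 111.] mid [ 476.9 -278.1   49.8] ext [165. 171.   8.] ztop 53.9
45.5 73 [363. 137.] mid [518.7 -47.8  49.6] ext [49.  2.  8.] ztop 53.2
45.5 227 [632. 206.] mid [566.6 257.5  49.7] ext [52. 21.  8.] ztop 53.6
45.5 86 [317. 192.] mid [564.4 -85.4  49.8] ext [ 9. 38.  8.] ztop 53.6
45.5 493 [394. 219.] mid [584.9 -20.3  49.3] ext [20. 21.  7.] ztop 51.9
45.5 262 [569. 307.] mid [689.8 197.1  49.8] ext [57. 40.  8.] ztop 53.5
45.5 128 [178. 307.] mid [ 672.4 -219.1   49.8] ext [ 8. 38.  8.] ztop 53.6
45.5 104 [221. 334.] mid [ 698.8 -178.5   49.7] ext [46.  6.  8.] ztop 53.0
45.5 121 [591. 327.] mid [707.3 229.8  49.8] ext [28. 19.  8.] ztop 53.8
```

>>> {"fn": "apply_moves", "kwargs": {
  "deltas": [
    [0,[0,-0.1,1],[0,0,0]],
    [0,[0,0,2],[0,0,0]],
    [0,[0,0,2],[0,0,0]],
    [0,[0,0,2],[0,0,0]],
    [0,[0,0,1.2],[0,0,0]],
    [0,[0,0,0.5],[0,0,0]],
    [0,[0,0,0],[0,0,0]],
    [0,[0,0,0],[0,0,0]],
    [1,[0,0,0],[0,0,0]],
    [1,[0,0,0],[0,0,0]],
    [1,[0,0,0],[0,0,0]],
    [1,[0,0,0],[0,0,0]],
    [1,[0,0,0],[0,0,0]],
    [1,[0,0,0],[0,0,0]],
    [1,[0,0,0],[0,0,0]],
    [1,[0,0,0],[0,0,0]]
  ]
}}

```text
time: 19.95
tcp_pos: [585.7, -84.7, 111.6]
tool_rot: [-180.0, 0.0, 180.0]
ft_force: [-1.9, -0.8, 5.9]
gripper_width: 26.3
```

>>> {"fn": "apply_moves", "kwargs": {
  "deltas": [
    [1,[0,0,-0.3],[0,0,0]],
    [1,[0,0,-0.6],[0,0,0]],
    [1,[0,0,-1],[0,0,0]],
    [1,[0,0,-1.5],[0,0,0]],
    [1,[0,0,-1.5],[0,0,0]],
    [1,[0,0,-1.5],[0,0,0]],
    [1,[0,0,-1.5],[0,0,0]],
    [1,[0,0,-1.5],[0,0,0]],
    [1,[0,0,-1.5],[0,0,0]],
    [1,[0,0,-1.5],[0,0,0]],
    [1,[0,0,-1.5],[0,0,0]],
    [1,[0,0,-1.5],[0,0,0]],
    [1,[0,0,-0.6],[0,0,0]],
    [1,[0,0,0],[0,0,0]],
    [1,[0,0,0],[0,0,0]]
  ]
}}

```text
time: 21.45
tcp_pos: [585.3, -84.5, 270.6]
tool_rot: [180.0, -0.0, 180.0]
ft_force: [0.4, -0.1, -3.1]
gripper_width: 25.8
```

>>> {"fn": "apply_moves", "kwargs": {
  "deltas": [
    [1,[0,0.7,0],[0,0,0]],
    [1,[0,1.4,0],[0,0,0]],
    [1,[0.4,2.2,0],[0,0,0]],
    [1,[0.8,2.5,0],[0,0,0]],
    [1,[0.8,2.5,0],[0,0,0]],
    [1,[0.8,2.5,0],[0,0,0]],
    [1,[0.8,2.5,0],[0,0,0]],
    [1,[0.8,2.5,0],[0,0,0]],
    [1,[0.8,2.5,0],[0,0,0]],
    [1,[0.8,2.5,0],[0,0,0]],
    [1,[0.8,2.5,0],[0,0,0]],
    [1,[0.8,2.5,0],[0,0,0]],
    [1,[0.8,2.5,0],[0,0,0]],
    [1,[0.8,2.5,0],[0,0,0]],
    [1,[0.8,2.5,0],[0,0,0]],
    [1,[0.3,1.6,0],[0,0,0]],
    [1,[0,1,0],[0,0,0]],
    [1,[0,0.4,0],[0,0,0]],
    [1,[0,0,0],[0,0,0]],
    [1,[0,0,0],[0,0,0]]
  ]
}}

```text
time: 23.45
tcp_pos: [482.9, 287.8, 271.0]
tool_rot: [-180.0, -0.0, 180.0]
ft_force: [0.0, -1.5, -2.4]
gripper_width: 26.1
```

>>> {"fn": "apply_moves", "kwargs": {
  "deltas": [
    [1,[0,0,0.7],[0,0,0]],
    [1,[0,0,1.5],[0,0,0]],
    [1,[0,0,2],[0,0,0]],
    [1,[0,0,2],[0,0,0]],
    [1,[0,0,2],[0,0,0]],
    [1,[0,0,2],[0,0,0]],
    [1,[0,0,2],[0,0,0]],
    [1,[0,0,1.5],[0,0,0]],
    [1,[0,0,0.8],[0,0,0]],
    [1,[0,0,0.5],[0,0,0]],
    [1,[0,0,0.3],[0,0,0]],
    [1,[0,0,0],[0,0,0]],
    [1,[0,0,0],[0,0,0]],
    [1,[0,0,0],[0,0,0]]
  ]
}}

```text
time: 24.85
tcp_pos: [482.9, 288.6, 118.6]
tool_rot: [180.0, 0.1, 180.0]
ft_force: [-0.8, -0.1, -2.4]
gripper_width: 26.0
```

Target for contact is about 109.5.

>>> {"fn": "apply_moves", "kwargs": {
  "deltas": [
    [1,[0,0,0.4],[0,0,0]],
    [1,[0,0,0.3],[0,0,0]],
    [1,[0,0,0.1],[0,0,0]],
    [1,[0,0,0.1],[0,0,0]],
    [1,[0,0,0],[0,0,0]],
    [1,[0,0,0],[0,0,0]]
  ]
}}

```text
time: 25.45
tcp_pos: [482.8, 288.5, 109.7]
tool_rot: [180.0, 0.0, 180.0]
ft_force: [-1.6, -1.0, 5.4]
gripper_width: 26.3
```

>>> {"fn": "apply_moves", "kwargs": {
  "deltas": [
    [0,[0,0,0],[0,0,0]],
    [0,[0,0,0],[0,0,0]],
    [0,[0,0,0],[0,0,0]],
    [0,[0,0,0],[0,0,0]],
    [0,[0,0,-0.5],[0,0,0]],
    [0,[0,0,-1.5],[0,0,0]],
    [0,[0,0,-2.5],[0,0,0]],
    [0,[0,0,-2.5],[0,0,0]],
    [0,[0,-1,-2],[0,0,0]],
    [0,[0,-2,0],[0,0,0]],
    [0,[-0.5,-3,0],[0,0,0]],
    [0,[-0.5,-3,0],[0,0,0]],
    [0,[-0.5,-3,0],[0,0,0]],
    [0,[-0.5,-3,0],[0,0,0]],
    [0,[-0.5,-3,0],[0,0,0]],
    [0,[-0.5,-3,0],[0,0,0]],
    [0,[-0.5,-3,0],[0,0,0]],
    [0,[-0.2,-3,0],[0,0,0]],
    [0,[0,-2,0],[0,0,0]],
    [0,[0,-1.3,0],[0,0,0]]
  ]
}}

```text
time: 27.45
tcp_pos: [519.6, -16.0, 199.4]
tool_rot: [180.0, 0.0, 179.9]
ft_force: [0.4, 0.9, -0.6]
gripper_width: 85.7
```

>>> {"fn": "apply_moves", "kwargs": {
  "deltas": [
    [0,[0,-0.6,0],[0,0,0]],
    [0,[0,0,0],[0,0,0]],
    [0,[0,0,0],[0,0,0]],
    [0,[0,0,0],[0,0,0]]
  ]
}}

```text
time: 27.85
tcp_pos: [519.6, -19.8, 199.1]
tool_rot: [180.0, 0.0, -180.0]
ft_force: [-0.0, -0.0, 0.0]
gripper_width: 85.5
```

```bash
python3 look.py w6 "((132,152),(46,53))"
```

```text
27.85 [519.6 -19.8 199.1] [-0. -0.  0.] 85.5
132 2161 [317. 255.] mid [519.  -21.1 137.5] ext [32. 31. 11.] ztop 141.9
132 61 [638. 303.] mid [569.8 265.5 135.1] ext [19. 11.  6.] ztop 137.1
46 1332 [119. 139.] mid [ 446.  -198.8   49.5] ext [212.  13.   7.] ztop 52.7
46 211 [605. 186.] mid [483.3 273.5  49.5] ext [53. 25.  7.] ztop 52.3
46 45 [327. 187.] mid [493.  -13.6  49.3] ext [ 2. 33.  6.] ztop 51.0
46 231 [584. 258.] mid [563.9 266.5  49.5] ext [55. 37.  7.] ztop 52.8
46 435 [320. 290.] mid [585.4 -20.1  49.5] ext [21. 21.  7.] ztop 52.0
46 140 [519. 353.] mid [670.2 204.3  49.4] ext [16. 43.  7.] ztop 52.4
46 67 [132. 357.] mid [ 673.6 -225.6   49.5] ext [ 7. 27.  7.] ztop 52.6
```

>>> {"fn": "apply_moves", "kwargs": {
  "deltas": [
    [0,[0,-0.1,1],[0,0,0]],
    [0,[0,0,2],[0,0,0]],
    [0,[0,0,2],[0,0,0]],
    [0,[0,0,2],[0,0,0]],
    [0,[0,0,1.3],[0,0,0]],
    [0,[0,0,0.6],[0,0,0]],
    [0,[0,0,0],[0,0,0]],
    [0,[0,0,0],[0,0,0]],
    [1,[0,0,0],[0,0,0]],
    [1,[0,0,0],[0,0,0]],
    [1,[0,0,0],[0,0,0]],
    [1,[0,0,0],[0,0,0]],
    [1,[0,0,0],[0,0,0]],
    [1,[0,0,0],[0,0,0]],
    [1,[0,0,0],[0,0,0]],
    [1,[0,0,0],[0,0,0]]
  ]
}}

```text
time: 29.5
tcp_pos: [519.7, -21.7, 110.6]
tool_rot: [-180.0, 0.0, 180.0]
ft_force: [-1.1, -1.4, 5.6]
gripper_width: 29.8
```

>>> {"fn": "apply_moves", "kwargs": {
  "deltas": [
    [1,[0,0,-0.3],[0,0,0]],
    [1,[0,0,-0.6],[0,0,0]],
    [1,[0,0,-1],[0,0,0]],
    [1,[0,0,-1.5],[0,0,0]],
    [1,[0,0,-1.5],[0,0,0]],
    [1,[0,0,-1.5],[0,0,0]],
    [1,[0,0,-1.5],[0,0,0]],
    [1,[0,0,-1.5],[0,0,0]],
    [1,[0,0,-1.5],[0,0,0]],
    [1,[0,0,-1.5],[0,0,0]],
    [1,[0,0,-1.5],[0,0,0]],
    [1,[0,0,-1.5],[0,0,0]],
    [1,[0,0,-0.6],[0,0,0]],
    [1,[0,0,0],[0,0,0]],
    [1,[0,0,0],[0,0,0]]
  ]
}}

```text
time: 31.0
tcp_pos: [519.3, -21.5, 269.7]
tool_rot: [180.0, -0.0, 180.0]
ft_force: [-0.7, -0.2, -2.0]
gripper_width: 30.4
```

>>> {"fn": "apply_moves", "kwargs": {
  "deltas": [
    [1,[0.2,0.7,0],[0,0,0]],
    [1,[0.5,1.4,0],[0,0,0]],
    [1,[0.9,2.2,0],[0,0,0]],
    [1,[1,2.4,0],[0,0,0]],
    [1,[1,2.4,0],[0,0,0]],
    [1,[1,2.4,0],[0,0,0]],
    [1,[1,2.4,0],[0,0,0]],
    [1,[1,2.4,0],[0,0,0]],
    [1,[1,2.4,0],[0,0,0]],
    [1,[1,2.4,0],[0,0,0]],
    [1,[1,2.4,0],[0,0,0]],
    [1,[1,2.4,0],[0,0,0]],
    [1,[0.8,2.4,0],[0,0,0]],
    [1,[0.5,2,0],[0,0,0]],
    [1,[0.2,1.2,0],[0,0,0]],
    [1,[0,0.5,0],[0,0,0]],
    [1,[0,0,0],[0,0,0]],
    [1,[0,0,0],[0,0,0]]
  ]
}}

```text
time: 32.8
tcp_pos: [398.7, 298.0, 270.0]
tool_rot: [-180.0, -0.0, 180.0]
ft_force: [-0.1, -0.3, -1.7]
gripper_width: 30.1
```

>>> {"fn": "apply_moves", "kwargs": {
  "deltas": [
    [1,[0,0,0.7],[0,0,0]],
    [1,[0,0,1.5],[0,0,0]],
    [1,[0,0,2],[0,0,0]],
    [1,[0,0,2],[0,0,0]],
    [1,[0,0,2],[0,0,0]],
    [1,[0,0,2],[0,0,0]],
    [1,[0,0,2],[0,0,0]],
    [1,[0,0,1.5],[0,0,0]],
    [1,[0,0,0.8],[0,0,0]],
    [1,[0,0,0.4],[0,0,0]],
    [1,[0,0,0.3],[0,0,0]],
    [1,[0,0,0],[0,0,0]],
    [1,[0,0,0],[0,0,0]],
    [1,[0,0,0],[0,0,0]]
  ]
}}

```text
time: 34.2
tcp_pos: [398.8, 298.6, 118.6]
tool_rot: [180.0, 0.0, 180.0]
ft_force: [0.0, -0.6, -2.3]
gripper_width: 30.6
```

>>> {"fn": "apply_moves", "kwargs": {
  "deltas": [
    [1,[0,0,0.4],[0,0,0]],
    [1,[0,0,0.3],[0,0,0]],
    [1,[0,0,0.2],[0,0,0]],
    [1,[0,0,0.1],[0,0,0]],
    [1,[0,0,0],[0,0,0]],
    [1,[0,0,0],[0,0,0]]
  ]
}}

```text
time: 34.8
tcp_pos: [398.7, 298.5, 108.7]
tool_rot: [180.0, 0.0, 180.0]
ft_force: [-1.0, -1.8, 8.8]
gripper_width: 29.8
```

>>> {"fn": "apply_moves", "kwargs": {
  "deltas": [
    [0,[0,0,0],[0,0,0]],
    [0,[0,0,0],[0,0,0]],
    [0,[0,0,0],[0,0,0]],
    [0,[0,0,0],[0,0,0]],
    [0,[0,0,-0.5],[0,0,0]],
    [0,[0,0,-1.5],[0,0,0]],
    [0,[0,0,-2.5],[0,0,0]],
    [0,[0,0,-2.5],[0,0,0]],
    [0,[-0.7,-1,-2],[0,0,0]],
    [0,[-1,-2,0],[0,0,0]],
    [0,[-1.7,-3,0],[0,0,0]],
    [0,[-1.7,-3,0],[0,0,0]],
    [0,[-1.7,-3,0],[0,0,0]],
    [0,[-1.7,-3,0],[0,0,0]],
    [0,[-1.7,-3,0],[0,0,0]],
    [0,[-1.7,-3,0],[0,0,0]],
    [0,[-1.7,-3,0],[0,0,0]],
    [0,[-1.7,-3,0],[0,0,0]],
    [0,[-1.7,-2.8,0],[0,0,0]],
    [0,[-1.7,-2,0],[0,0,0]]
  ]
}}

```text
time: 36.8
tcp_pos: [586.1, -21.4, 198.4]
tool_rot: [-180.0, 0.0, 179.9]
ft_force: [-0.5, -0.2, -0.5]
gripper_width: 85.3
```

```bash
python3 look.py w7 "((132,152),(46,53))"; python3 sc.py scene s7 200,100,560,370; python3 -c "
from h import *
c=load('s7.npz');P=cloud(c);blobs(P,((120,152),),(P[...,1]>150)&(P[...,0]<650)&(P[...,0]>340))"
```

```text
36.8 [586.1 -21.4 198.4] [-0.5 -0.2 -0.5] 85.3
132 275 [ 88. 348.] mid [ 671.5 -211.1  133.9] ext [24. 16.  4.] ztop 134.9
46 1119 [118.  95.] mid [ 467.6 -205.9   49.5] ext [172.  27.   7.] ztop 52.8
46 259 [617.  48.] mid [399.5 290.1  49.5] ext [53. 42.  7.] ztop 52.7
46 215 [612. 126.] mid [483.3 273.4  49.5] ext [54. 24.  7.] ztop 52.4
46 240 [596. 198.] mid [564.5 263.2  49.5] ext [56. 30.  7.] ztop 52.5
46 53 [ 87. 188.] mid [ 553.3 -239.8   49.8] ext [ 4. 37.  6.] ztop 52.9
46 44 [ 40. 195.] mid [ 556.  -302.1   49.8] ext [ 4. 41.  6.] ztop 52.8
46 529 [321. 218.] mid [585.3 -20.1  49.5] ext [21. 21.  7.] ztop 51.8
46 203 [526. 308.] mid [685.7 197.9  49.4] ext [47. 42.  7.] ztop 52.5
46 255 [146. 310.] mid [ 686.7 -207.1   49.5] ext [38. 61.  7.] ztop 52.7
46 174 [549. 331.] mid [706.1 225.7  49.5] ext [34. 29.  7.] ztop 52.7
36.85 [588.4 -23.6 198.3] [-0.5 -2.5 -1.5] 85.5
120 325 [496. 190.] mid [402.  297.5 130.6] ext [34. 31. 21.] ztop 139.6
120 283 [490. 225.] mid [486.6 287.8 130.6] ext [28. 27. 21.] ztop 139.9
120 444 [483. 263.] mid [568.8 276.7 132.9] ext [34. 32. 25.] ztop 144.0
```

View pics/s7.png

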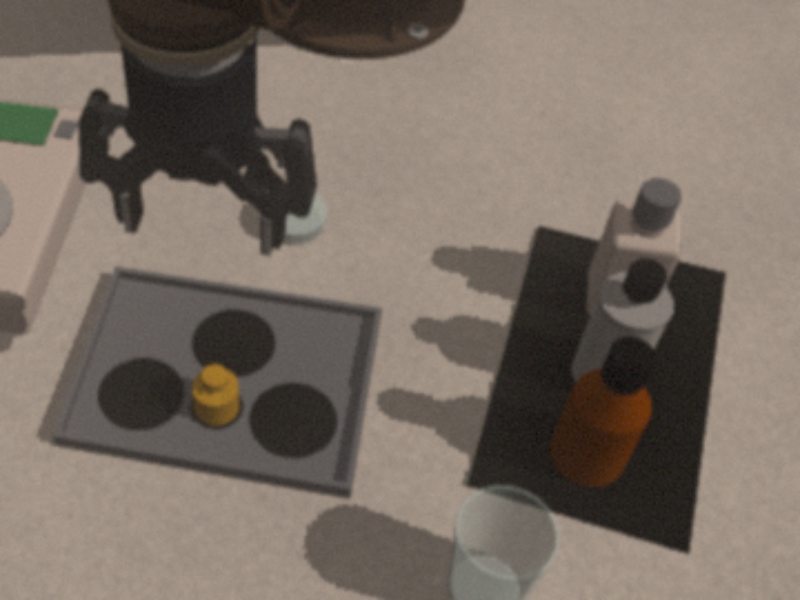

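Scene crop: the three stand upright on the mat, with caps at (656,205), (644,280) and (627,365) in the crop. The weight is alone on its spot at (215,395). Now the weight.

>>> {"fn": "apply_moves", "kwargs": {
  "deltas": [
    [0,[0.3,0.4,0],[0,0,0]],
    [0,[0,0,1],[0,0,0]],
    [0,[0,0,2],[0,0,0]],
    [0,[0,0,2.5],[0,0,0]],
    [0,[0,0,2.5],[0,0,0]],
    [0,[0,0,2.5],[0,0,0]],
    [0,[0,0,2.5],[0,0,0]],
    [0,[0,0,2],[0,0,0]],
    [0,[0,0,1],[0,0,0]],
    [0,[0,0,0],[0,0,0]],
    [0,[0,0,0],[0,0,0]],
    [0,[0,0,0],[0,0,0]]
  ]
}}

```text
time: 38.1
tcp_pos: [583.0, -15.4, 39.1]
tool_rot: [-180.0, 0.1, -180.0]
ft_force: [-0.8, -0.2, 0.3]
gripper_width: 85.2
```

```bash
python3 look.py w8 "((46,53),)"
```

```text
38.1 [583.  -15.4  39.1] [-0.8 -0.2  0.3] 85.2
46 146 [629. 394.] mid [664.6 204.3  49.4] ext [ 6. 24.  7.] ztop 52.6
```

View pics/w8.png

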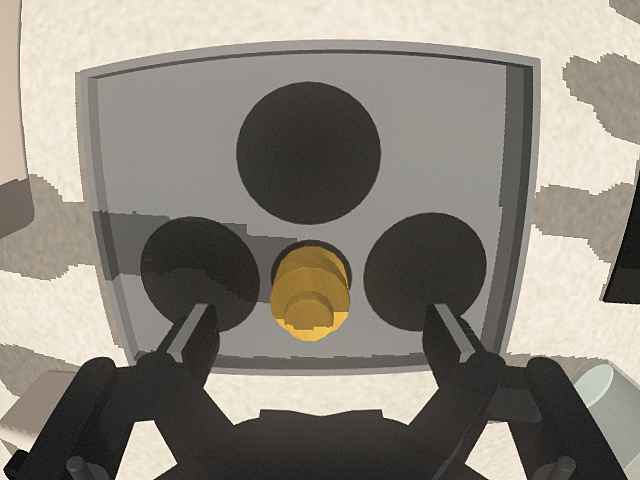

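The weight (310,300 px) lies between the open fingers, with the jaws 5 mm off in y. I'll correct that and descend.

>>> {"fn": "apply_moves", "kwargs": {
  "deltas": [
    [0,[-0.2,-0.5,0],[0,0,0]],
    [0,[0,0,0.8],[0,0,0]],
    [0,[0,0,0.8],[0,0,0]],
    [0,[0,0,0.8],[0,0,0]],
    [0,[0,0,0.6],[0,0,0]],
    [0,[0,0,0],[0,0,0]],
    [0,[0,0,0],[0,0,0]],
    [0,[0,0,0],[0,0,0]]
  ]
}}

```text
time: 38.95
tcp_pos: [584.7, -20.6, 8.3]
tool_rot: [180.0, 0.0, 180.0]
ft_force: [0.2, 0.2, -1.1]
gripper_width: 85.6
```

>>> {"fn": "apply_moves", "kwargs": {
  "deltas": [
    [1,[0,0,0],[0,0,0]],
    [1,[0,0,0],[0,0,0]],
    [1,[0,0,0],[0,0,0]],
    [1,[0,0,0],[0,0,0]],
    [1,[0,0,0],[0,0,0]],
    [1,[0,0,0],[0,0,0]],
    [1,[0,0,0],[0,0,0]],
    [1,[0,0,0],[0,0,0]]
  ]
}}

```text
time: 39.75
tcp_pos: [584.6, -20.7, 8.6]
tool_rot: [-180.0, 0.0, 180.0]
ft_force: [-1.9, -0.4, 5.6]
gripper_width: 36.0
```

>>> {"fn": "apply_moves", "kwargs": {
  "deltas": [
    [1,[0,0,-0.2],[0,0,0]],
    [1,[0,0,-0.6],[0,0,0]],
    [1,[0,0,-1.2],[0,0,0]],
    [1,[0,0,-2],[0,0,0]],
    [1,[0,0,-2],[0,0,0]],
    [1,[0,0,-2],[0,0,0]],
    [1,[0,0,-2],[0,0,0]],
    [1,[0,0,-1.5],[0,0,0]],
    [1,[0,0,-1],[0,0,0]],
    [1,[0,0,-0.5],[0,0,0]],
    [1,[0,0,0],[0,0,0]],
    [1,[0,0,0],[0,0,0]]
  ]
}}

```text
time: 40.95
tcp_pos: [584.3, -20.5, 137.6]
tool_rot: [180.0, -0.0, 180.0]
ft_force: [0.4, -0.6, -3.4]
gripper_width: 36.1
```

>>> {"fn": "apply_moves", "kwargs": {
  "deltas": [
    [1,[0.3,-0.7,0],[0,0,0]],
    [1,[0.6,-1.5,0],[0,0,0]],
    [1,[0.8,-2,0],[0,0,0]],
    [1,[0.8,-2,0],[0,0,0]],
    [1,[0.8,-2,0],[0,0,0]],
    [1,[0.8,-2,0],[0,0,0]],
    [1,[0.8,-2,0],[0,0,0]],
    [1,[0.8,-2,0],[0,0,0]],
    [1,[0.8,-2,0],[0,0,0]],
    [1,[0.8,-2,0],[0,0,0]],
    [1,[0.8,-2,0],[0,0,0]],
    [1,[0.8,-2,0],[0,0,0]],
    [1,[0.8,-2,0],[0,0,0]],
    [1,[0.4,-1.4,0],[0,0,0]],
    [1,[0.2,-0.9,0],[0,0,0]],
    [1,[0,0,0],[0,0,0]],
    [1,[0,0,0],[0,0,0]],
    [1,[0,0,0],[0,0,0]]
  ]
}}

```text
time: 42.75
tcp_pos: [481.7, -284.9, 138.0]
tool_rot: [180.0, -0.0, -180.0]
ft_force: [0.5, -0.4, -3.0]
gripper_width: 36.1
```

```bash
python3 look.py w9 "((66,74),)"
```

```text
42.75 [ 481.7 -284.9  138. ] [ 0.5 -0.4 -3. ] 36.1
66 19091 [318. 228.] mid [ 470.7 -285.9   68.7] ext [ 95. 115.   5.] ztop 69.9
```

View pics/w9.png

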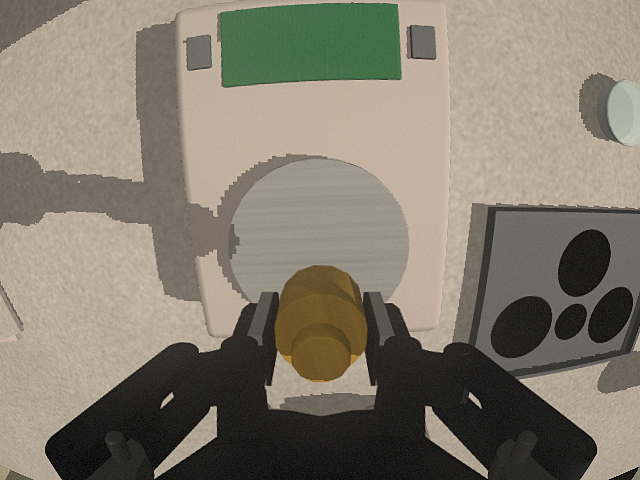

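The weight is held upright at (320,325) px over the pan. From the pan's extents the centre is (481.2, -285.9), which is within 1 mm of the TCP. Lowering.

>>> {"fn": "apply_moves", "kwargs": {
  "deltas": [
    [1,[0,-0.1,0.6],[0,0,0]],
    [1,[0,0,1.2],[0,0,0]],
    [1,[0,0,1.5],[0,0,0]],
    [1,[0,0,1.3],[0,0,0]],
    [1,[0,0,0.8],[0,0,0]],
    [1,[0,0,0.5],[0,0,0]],
    [1,[0,0,0.3],[0,0,0]],
    [1,[0,0,0],[0,0,0]],
    [1,[0,0,0],[0,0,0]],
    [1,[0,0,0],[0,0,0]]
  ]
}}

```text
time: 43.8
tcp_pos: [481.7, -286.7, 76.5]
tool_rot: [-180.0, 0.0, 180.0]
ft_force: [0.6, -0.0, -2.0]
gripper_width: 35.9
```

>>> {"fn": "apply_moves", "kwargs": {
  "deltas": [
    [1,[0,0,0.1],[0,0,0]],
    [1,[0,0,0.1],[0,0,0]],
    [1,[0,0,0],[0,0,0]],
    [1,[0,0,0],[0,0,0]],
    [1,[0,0,0],[0,0,0]]
  ]
}}

```text
time: 44.3
tcp_pos: [481.5, -286.6, 74.1]
tool_rot: [180.0, 0.0, 180.0]
ft_force: [-1.1, -0.3, -2.6]
gripper_width: 36.0
```

>>> {"fn": "apply_moves", "kwargs": {
  "deltas": [
    [1,[0,0,0.1],[0,0,0]],
    [1,[0,0,0.05],[0,0,0]],
    [1,[0,0,0],[0,0,0]],
    [1,[0,0,0],[0,0,0]]
  ]
}}

```text
time: 44.7
tcp_pos: [481.5, -286.5, 72.7]
tool_rot: [180.0, 0.0, 180.0]
ft_force: [0.6, 0.2, -0.2]
gripper_width: 35.8
```

>>> {"fn": "apply_moves", "kwargs": {
  "deltas": [
    [1,[0,0,0.03],[0,0,0]],
    [1,[0,0,0],[0,0,0]],
    [0.5,[0,0,0],[0,0,0]],
    [0,[0,0,0],[0,0,0]],
    [0,[0,0,0],[0,0,0]],
    [0,[0,0,0],[0,0,0]],
    [0,[0,0,-0.5],[0,0,0]],
    [0,[0,0,-1.5],[0,0,0]],
    [0,[0,0,-2],[0,0,0]],
    [0,[0,0,-2.5],[0,0,0]],
    [0,[0,0,-2.5],[0,0,0]],
    [0,[0,0,-2.5],[0,0,0]],
    [0,[0,0,-1.2],[0,0,0]],
    [0,[0,0,0],[0,0,0]],
    [0,[0,0,0],[0,0,0]]
  ]
}}

```text
time: 46.2
tcp_pos: [481.2, -286.4, 198.5]
tool_rot: [180.0, -0.0, 180.0]
ft_force: [-0.1, -1.4, -0.2]
gripper_width: 85.5
```

```bash
python3 look.py w10 "((112,120),(109.5,120),(66,74),)"
```

```text
46.2 [ 481.2 -286.4  198.5] [-0.1 -1.4 -0.2] 85.5
112 779 [320. 245.] mid [ 482.1 -286.1  114.4] ext [21. 20.  5.] ztop 115.9
109.5 815 [320. 244.] mid [ 482.1 -286.1  113.1] ext [21. 20.  7.] ztop 115.8
66 13700 [321. 219.] mid [ 481.3 -285.8   70. ] ext [116. 115.   8.] ztop 70.0
```

View pics/w10.png

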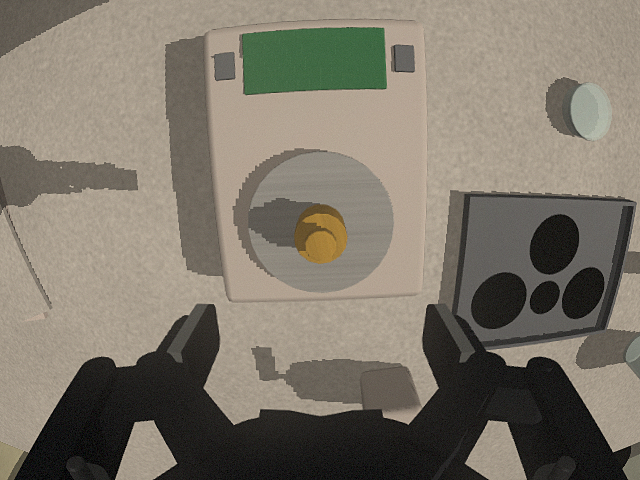

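The weight stands upright on the pan at (320,240) px: measured (482.1, -286.1) against a pan centre of (481.3, -285.8). Now I'll return the three, square bottle first.

>>> {"fn": "apply_moves", "kwargs": {
  "deltas": [
    [0,[0,1,0],[0,0,0]],
    [0,[0,2.5,0],[0,0,0]],
    [0,[0,3.5,0],[0,0,0]],
    [0,[0,3.5,0],[0,0,0]],
    [0,[0,3.5,0],[0,0,0]],
    [0,[0,3.5,0],[0,0,0]],
    [0,[0,3.5,0],[0,0,0]],
    [0,[0,3.5,0],[0,0,0]],
    [0,[0,3.5,0],[0,0,0]],
    [0,[0,3.5,0],[0,0,0]],
    [0,[0,3.5,0],[0,0,0]],
    [0,[0.5,3.5,0],[0,0,0]],
    [0,[1,3.5,0],[0,0,0]],
    [0,[1.5,3.5,0],[0,0,0]],
    [0,[1.5,3.5,0],[0,0,0]],
    [0,[1.5,3.5,0],[0,0,0]],
    [0,[1,2.5,0],[0,0,0]],
    [0,[0.8,2,0],[0,0,0]],
    [0,[0.4,1,0],[0,0,0]],
    [0,[0,0,0],[0,0,0]]
  ]
}}

```text
time: 48.25
tcp_pos: [398.8, 294.2, 198.8]
tool_rot: [-180.0, -0.0, -179.9]
ft_force: [-0.1, -0.8, -0.5]
gripper_width: 85.1
```

>>> {"fn": "apply_moves", "kwargs": {
  "deltas": [
    [0,[0,0,0],[0,0,0]],
    [0,[0,0,0],[0,0,0]],
    [0,[0,0,0],[0,0,0]]
  ]
}}

```text
time: 48.55
tcp_pos: [400.0, 292.7, 199.3]
tool_rot: [-180.0, -0.0, 179.9]
ft_force: [-0.0, 0.3, -0.0]
gripper_width: 85.5
```

```bash
python3 look.py w11 "((132,152),)"
```

```text
48.55 [400.  292.7 199.3] [-0.   0.3 -0. ] 85.5
132 2088 [330. 252.] mid [398.3 299.1 136.5] ext [32. 31.  9.] ztop 139.8
132 1075 [315. 364.] mid [482.9 289.3 136.2] ext [28. 27.  8.] ztop 139.7
```

>>> {"fn": "apply_moves", "kwargs": {
  "deltas": [
    [0,[0.1,0.6,0.5],[0,0,0]],
    [0,[0,0,1.5],[0,0,0]],
    [0,[0,0,2],[0,0,0]],
    [0,[0,0,2],[0,0,0]],
    [0,[0,0,1.7],[0,0,0]],
    [0,[0,0,0.9],[0,0,0]],
    [0,[0,0,0.4],[0,0,0]],
    [0,[0,0,0],[0,0,0]],
    [0,[0,0,0],[0,0,0]],
    [1,[0,0,0],[0,0,0]],
    [1,[0,0,0],[0,0,0]],
    [1,[0,0,0],[0,0,0]],
    [1,[0,0,0],[0,0,0]],
    [1,[0,0,0],[0,0,0]],
    [1,[0,0,0],[0,0,0]],
    [1,[0,0,0],[0,0,0]],
    [1,[0,0,0],[0,0,0]]
  ]
}}

```text
time: 50.3
tcp_pos: [398.8, 299.4, 109.8]
tool_rot: [180.0, 0.0, 180.0]
ft_force: [-1.1, -1.7, 5.9]
gripper_width: 30.3
```

>>> {"fn": "apply_moves", "kwargs": {
  "deltas": [
    [1,[0,0,-0.3],[0,0,0]],
    [1,[0,0,-0.6],[0,0,0]],
    [1,[0,0,-1],[0,0,0]],
    [1,[0,0,-1.5],[0,0,0]],
    [1,[0,0,-1.5],[0,0,0]],
    [1,[0,0,-1.5],[0,0,0]],
    [1,[0,0,-1.5],[0,0,0]],
    [1,[0,0,-1.5],[0,0,0]],
    [1,[0,0,-1.5],[0,0,0]],
    [1,[0,0,-1.5],[0,0,0]],
    [1,[0,0,-1.5],[0,0,0]],
    [1,[0,0,-1.5],[0,0,0]],
    [1,[0,0,-0.6],[0,0,0]],
    [1,[0,0,0],[0,0,0]],
    [1,[0,0,0],[0,0,0]]
  ]
}}

```text
time: 51.8
tcp_pos: [398.4, 299.3, 269.0]
tool_rot: [-180.0, -0.0, 180.0]
ft_force: [0.2, -0.5, -1.6]
gripper_width: 29.8
```

>>> {"fn": "apply_moves", "kwargs": {
  "deltas": [
    [1,[-0.2,-0.7,0],[0,0,0]],
    [1,[-0.5,-1.4,0],[0,0,0]],
    [1,[-0.9,-2.2,0],[0,0,0]],
    [1,[-1,-2.4,0],[0,0,0]],
    [1,[-1,-2.4,0],[0,0,0]],
    [1,[-1,-2.4,0],[0,0,0]],
    [1,[-1,-2.4,0],[0,0,0]],
    [1,[-1,-2.4,0],[0,0,0]],
    [1,[-1,-2.4,0],[0,0,0]],
    [1,[-1,-2.4,0],[0,0,0]],
    [1,[-1,-2.4,0],[0,0,0]],
    [1,[-1,-2.4,0],[0,0,0]],
    [1,[-0.8,-2.4,0],[0,0,0]],
    [1,[-0.5,-2,0],[0,0,0]],
    [1,[-0.2,-1.2,0],[0,0,0]],
    [1,[0,-0.5,0],[0,0,0]],
    [1,[0,0,0],[0,0,0]],
    [1,[0,0,0],[0,0,0]],
    [1,[0,0,0],[0,0,0]]
  ]
}}

```text
time: 53.7
tcp_pos: [519.4, -19.9, 269.4]
tool_rot: [180.0, 0.0, -180.0]
ft_force: [-0.0, -0.2, -1.9]
gripper_width: 30.2
```

>>> {"fn": "apply_moves", "kwargs": {
  "deltas": [
    [1,[0,0,0.7],[0,0,0]],
    [1,[0,0,1.5],[0,0,0]],
    [1,[0,0,2],[0,0,0]],
    [1,[0,0,2],[0,0,0]],
    [1,[0,0,2],[0,0,0]],
    [1,[0,0,2],[0,0,0]],
    [1,[0,0,2],[0,0,0]],
    [1,[0,0,1.5],[0,0,0]],
    [1,[0,0,0.8],[0,0,0]],
    [1,[0,0,0.5],[0,0,0]],
    [1,[0,0,0],[0,0,0]],
    [1,[0,0,0],[0,0,0]],
    [1,[0,0,0],[0,0,0]]
  ]
}}

```text
time: 55.0
tcp_pos: [519.9, -20.6, 119.9]
tool_rot: [-180.0, 0.1, 180.0]
ft_force: [0.4, -1.0, -1.7]
gripper_width: 30.1
```

>>> {"fn": "apply_moves", "kwargs": {
  "deltas": [
    [1,[0,-0.05,0.4],[0,0,0]],
    [1,[0,0,0.2],[0,0,0]],
    [1,[0,0,0.15],[0,0,0]],
    [1,[0,0,0.1],[0,0,0]],
    [1,[0,0,0],[0,0,0]],
    [1,[0,0,0],[0,0,0]]
  ]
}}

```text
time: 55.6
tcp_pos: [520.0, -21.3, 111.8]
tool_rot: [-180.0, 0.1, 180.0]
ft_force: [-2.8, -1.0, 11.0]
gripper_width: 30.0
```

>>> {"fn": "apply_moves", "kwargs": {
  "deltas": [
    [0,[0,0,0],[0,0,0]],
    [0,[0,0,0],[0,0,0]],
    [0,[0,0,0],[0,0,0]],
    [0,[0,0,0],[0,0,0]],
    [0,[0,0,-0.5],[0,0,0]],
    [0,[0,0,-1.5],[0,0,0]],
    [0,[0,0,-2.5],[0,0,0]],
    [0,[0,0,-2.5],[0,0,0]],
    [0,[0,1,-2],[0,0,0]],
    [0,[0,2,0],[0,0,0]],
    [0,[0.5,3,0],[0,0,0]],
    [0,[0.5,3,0],[0,0,0]],
    [0,[0.5,3,0],[0,0,0]],
    [0,[0.5,3,0],[0,0,0]],
    [0,[0.5,3,0],[0,0,0]],
    [0,[0.5,3,0],[0,0,0]],
    [0,[0.5,3,0],[0,0,0]],
    [0,[0.2,3,0],[0,0,0]],
    [0,[0,2.5,0],[0,0,0]],
    [0,[0,1.5,0],[0,0,0]]
  ]
}}

```text
time: 57.6
tcp_pos: [482.4, 290.6, 201.1]
tool_rot: [180.0, 0.0, -179.9]
ft_force: [0.2, -0.1, 0.3]
gripper_width: 85.3
```

>>> {"fn": "apply_moves", "kwargs": {
  "deltas": [
    [0,[0,0,0],[0,0,0]],
    [0,[0,0,0],[0,0,0]],
    [0,[0,0,0],[0,0,0]],
    [0,[0,0,0],[0,0,0]]
  ]
}}

```text
time: 58.0
tcp_pos: [482.9, 288.0, 200.9]
tool_rot: [180.0, 0.0, 179.9]
ft_force: [0.6, 0.3, -0.4]
gripper_width: 85.1
```

```bash
python3 look.py w12 "((132,152),)"
```

```text
58.0 [482.9 288.  200.9] [ 0.6  0.3 -0.4] 85.1
132 1551 [321. 254.] mid [483.3 288.9 136.4] ext [27. 27.  9.] ztop 139.7
132 1571 [306. 364.] mid [565.3 277.9 138.3] ext [32. 32. 13.] ztop 143.7
```

Canister at (483.3, 288.9). Descend 9.1 cm, grasp and lift.

>>> {"fn": "apply_moves", "kwargs": {
  "deltas": [
    [0,[0,0.1,0.6],[0,0,0]],
    [0,[0,0,1.5],[0,0,0]],
    [0,[0,0,2],[0,0,0]],
    [0,[0,0,2],[0,0,0]],
    [0,[0,0,1.7],[0,0,0]],
    [0,[0,0,0.9],[0,0,0]],
    [0,[0,0,0.4],[0,0,0]],
    [0,[0,0,0],[0,0,0]],
    [0,[0,0,0],[0,0,0]],
    [1,[0,0,0],[0,0,0]],
    [1,[0,0,0],[0,0,0]],
    [1,[0,0,0],[0,0,0]],
    [1,[0,0,0],[0,0,0]],
    [1,[0,0,0],[0,0,0]],
    [1,[0,0,0],[0,0,0]],
    [1,[0,0,0],[0,0,0]],
    [1,[0,0,0],[0,0,0]]
  ]
}}

```text
time: 59.75
tcp_pos: [482.8, 289.9, 110.2]
tool_rot: [180.0, 0.0, 180.0]
ft_force: [-0.1, -1.9, 6.3]
gripper_width: 26.3
```

>>> {"fn": "apply_moves", "kwargs": {
  "deltas": [
    [1,[0,0,-0.3],[0,0,0]],
    [1,[0,0,-0.6],[0,0,0]],
    [1,[0,0,-1],[0,0,0]],
    [1,[0,0,-1.5],[0,0,0]],
    [1,[0,0,-1.5],[0,0,0]],
    [1,[0,0,-1.5],[0,0,0]],
    [1,[0,0,-1.5],[0,0,0]],
    [1,[0,0,-1.5],[0,0,0]],
    [1,[0,0,-1.5],[0,0,0]],
    [1,[0,0,-1.5],[0,0,0]],
    [1,[0,0,-1.5],[0,0,0]],
    [1,[0,0,-1.5],[0,0,0]],
    [1,[0,0,-0.6],[0,0,0]],
    [1,[0,0,0],[0,0,0]],
    [1,[0,0,0],[0,0,0]]
  ]
}}

```text
time: 61.25
tcp_pos: [482.4, 289.8, 269.4]
tool_rot: [-180.0, -0.0, 180.0]
ft_force: [-0.0, -0.3, -2.4]
gripper_width: 25.7
```

>>> {"fn": "apply_moves", "kwargs": {
  "deltas": [
    [1,[0,-0.7,0],[0,0,0]],
    [1,[0,-1.4,0],[0,0,0]],
    [1,[-0.4,-2.2,0],[0,0,0]],
    [1,[-0.8,-2.5,0],[0,0,0]],
    [1,[-0.8,-2.5,0],[0,0,0]],
    [1,[-0.8,-2.5,0],[0,0,0]],
    [1,[-0.8,-2.5,0],[0,0,0]],
    [1,[-0.8,-2.5,0],[0,0,0]],
    [1,[-0.8,-2.5,0],[0,0,0]],
    [1,[-0.8,-2.5,0],[0,0,0]],
    [1,[-0.8,-2.5,0],[0,0,0]],
    [1,[-0.8,-2.5,0],[0,0,0]],
    [1,[-0.8,-2.5,0],[0,0,0]],
    [1,[-0.8,-2.5,0],[0,0,0]],
    [1,[-0.8,-2.5,0],[0,0,0]],
    [1,[-0.4,-1.7,0],[0,0,0]],
    [1,[0,-1,0],[0,0,0]],
    [1,[0,-0.4,0],[0,0,0]],
    [1,[0,0,0],[0,0,0]],
    [1,[0,0,0],[0,0,0]]
  ]
}}

```text
time: 63.25
tcp_pos: [586.3, -83.4, 269.9]
tool_rot: [180.0, 0.0, -180.0]
ft_force: [-0.2, -0.4, -3.0]
gripper_width: 25.5
```

>>> {"fn": "apply_moves", "kwargs": {
  "deltas": [
    [1,[0,0,0.7],[0,0,0]],
    [1,[0,0,1.5],[0,0,0]],
    [1,[0,0,2],[0,0,0]],
    [1,[0,0,2],[0,0,0]],
    [1,[0,0,2],[0,0,0]],
    [1,[0,0,2],[0,0,0]],
    [1,[0,0,2],[0,0,0]],
    [1,[0,0,1.5],[0,0,0]],
    [1,[0,0,0.8],[0,0,0]],
    [1,[0,0,0.5],[0,0,0]],
    [1,[0,0,0],[0,0,0]],
    [1,[0,0,0],[0,0,0]],
    [1,[0,0,0],[0,0,0]]
  ]
}}

```text
time: 64.55
tcp_pos: [586.9, -84.1, 120.5]
tool_rot: [-180.0, 0.1, 180.0]
ft_force: [0.2, -0.6, -1.6]
gripper_width: 25.7
```

>>> {"fn": "apply_moves", "kwargs": {
  "deltas": [
    [1,[0.1,0,0.4],[0,0,0]],
    [1,[0,0,0.2],[0,0,0]],
    [1,[0,0,0.15],[0,0,0]],
    [1,[0,0,0.1],[0,0,0]],
    [1,[0,0,0],[0,0,0]],
    [1,[0,0,0],[0,0,0]]
  ]
}}

```text
time: 65.15
tcp_pos: [586.0, -84.3, 112.2]
tool_rot: [-180.0, 0.1, 180.0]
ft_force: [-1.9, -1.0, 5.5]
gripper_width: 26.4
```

>>> {"fn": "apply_moves", "kwargs": {
  "deltas": [
    [0,[0,0,0],[0,0,0]],
    [0,[0,0,0],[0,0,0]],
    [0,[0,0,0],[0,0,0]],
    [0,[0,0,0],[0,0,0]],
    [0,[0,0,-0.5],[0,0,0]],
    [0,[0,0,-1.5],[0,0,0]],
    [0,[0,0,-2.5],[0,0,0]],
    [0,[0,0,-2.5],[0,0,0]],
    [0,[0,1,-2],[0,0,0]],
    [0,[0,2,0],[0,0,0]],
    [0,[0.3,3.3,0],[0,0,0]],
    [0,[0.3,3.3,0],[0,0,0]],
    [0,[0.3,3.3,0],[0,0,0]],
    [0,[0.3,3.3,0],[0,0,0]],
    [0,[0.3,3.3,0],[0,0,0]],
    [0,[0.3,3.3,0],[0,0,0]],
    [0,[0.3,3.3,0],[0,0,0]],
    [0,[0,3.3,0],[0,0,0]],
    [0,[0,3.3,0],[0,0,0]],
    [0,[0,2.3,0],[0,0,0]]
  ]
}}

```text
time: 67.15
tcp_pos: [564.4, 267.9, 201.7]
tool_rot: [180.0, 0.0, -180.0]
ft_force: [-0.3, -0.4, 0.5]
gripper_width: 85.5
```

>>> {"fn": "apply_moves", "kwargs": {
  "deltas": [
    [0,[0,1.2,0],[0,0,0]],
    [0,[0,0,0],[0,0,0]],
    [0,[0,0,0],[0,0,0]],
    [0,[0,0,0],[0,0,0]]
  ]
}}

```text
time: 67.55
tcp_pos: [564.8, 276.8, 201.4]
tool_rot: [-180.0, -0.0, 179.9]
ft_force: [-0.8, 0.2, -0.3]
gripper_width: 85.6
```

```bash
python3 look.py w13 "((132,152),)"
```

```text
67.55 [564.8 276.8 201.4] [-0.8  0.2 -0.3] 85.6
132 2175 [322. 256.] mid [565.2 277.7 138.4] ext [31. 31. 13.] ztop 143.8
```

>>> {"fn": "apply_moves", "kwargs": {
  "deltas": [
    [0,[0,0.1,0.6],[0,0,0]],
    [0,[0,0,1.5],[0,0,0]],
    [0,[0,0,2],[0,0,0]],
    [0,[0,0,2],[0,0,0]],
    [0,[0,0,1.7],[0,0,0]],
    [0,[0,0,0.9],[0,0,0]],
    [0,[0,0,0.4],[0,0,0]],
    [0,[0,0,0],[0,0,0]],
    [0,[0,0,0],[0,0,0]],
    [1,[0,0,0],[0,0,0]],
    [1,[0,0,0],[0,0,0]],
    [1,[0,0,0],[0,0,0]],
    [1,[0,0,0],[0,0,0]],
    [1,[0,0,0],[0,0,0]],
    [1,[0,0,0],[0,0,0]],
    [1,[0,0,0],[0,0,0]],
    [1,[0,0,0],[0,0,0]]
  ]
}}

```text
time: 69.3
tcp_pos: [564.9, 278.8, 110.8]
tool_rot: [180.0, 0.0, 180.0]
ft_force: [-1.1, -1.7, 6.0]
gripper_width: 30.4
```

>>> {"fn": "apply_moves", "kwargs": {
  "deltas": [
    [1,[0,0,-0.3],[0,0,0]],
    [1,[0,0,-0.6],[0,0,0]],
    [1,[0,0,-1],[0,0,0]],
    [1,[0,0,-1.5],[0,0,0]],
    [1,[0,0,-1.5],[0,0,0]],
    [1,[0,0,-1.5],[0,0,0]],
    [1,[0,0,-1.5],[0,0,0]],
    [1,[0,0,-1.5],[0,0,0]],
    [1,[0,0,-1.5],[0,0,0]],
    [1,[0,0,-1.5],[0,0,0]],
    [1,[0,0,-1.5],[0,0,0]],
    [1,[0,0,-1.5],[0,0,0]],
    [1,[0,0,-0.6],[0,0,0]],
    [1,[0,0,0],[0,0,0]],
    [1,[0,0,0],[0,0,0]]
  ]
}}

```text
time: 70.8
tcp_pos: [564.4, 278.8, 269.8]
tool_rot: [-180.0, -0.0, 180.0]
ft_force: [-0.0, 0.4, -3.9]
gripper_width: 30.2
```

>>> {"fn": "apply_moves", "kwargs": {
  "deltas": [
    [1,[0,-0.7,0],[0,0,0]],
    [1,[0,-1.4,0],[0,0,0]],
    [1,[-0.1,-2,0],[0,0,0]],
    [1,[-0.2,-2,0],[0,0,0]],
    [1,[-0.2,-2,0],[0,0,0]],
    [1,[-0.2,-2,0],[0,0,0]],
    [1,[-0.2,-2,0],[0,0,0]],
    [1,[-0.2,-2,0],[0,0,0]],
    [1,[-0.2,-2,0],[0,0,0]],
    [1,[-0.2,-2,0],[0,0,0]],
    [1,[-0.2,-2,0],[0,0,0]],
    [1,[-0.2,-1.6,0],[0,0,0]],
    [1,[0,-1.1,0],[0,0,0]],
    [1,[0,-0.7,0],[0,0,0]],
    [1,[0,0,0],[0,0,0]],
    [1,[0,0,0],[0,0,0]],
    [1,[0,0,0],[0,0,0]]
  ]
}}

```text
time: 72.5
tcp_pos: [583.5, 44.5, 270.3]
tool_rot: [180.0, 0.0, -180.0]
ft_force: [0.2, -0.4, -2.7]
gripper_width: 30.5
```

>>> {"fn": "apply_moves", "kwargs": {
  "deltas": [
    [1,[0,0,0.7],[0,0,0]],
    [1,[0,0,1.5],[0,0,0]],
    [1,[0,0,2],[0,0,0]],
    [1,[0,0,2],[0,0,0]],
    [1,[0,0,2],[0,0,0]],
    [1,[0,0,2],[0,0,0]],
    [1,[0,0,2],[0,0,0]],
    [1,[0,0,1.5],[0,0,0]],
    [1,[0,0,0.8],[0,0,0]],
    [1,[0,0,0.4],[0,0,0]],
    [1,[0,0,0],[0,0,0]],
    [1,[0,0,0],[0,0,0]],
    [1,[0,0,0],[0,0,0]]
  ]
}}

```text
time: 73.8
tcp_pos: [583.9, 44.0, 122.0]
tool_rot: [180.0, 0.1, 180.0]
ft_force: [-0.9, -0.5, -3.1]
gripper_width: 30.2
```

>>> {"fn": "apply_moves", "kwargs": {
  "deltas": [
    [1,[0,-0.05,0.4],[0,0,0]],
    [1,[0,0,0.3],[0,0,0]],
    [1,[0,0,0.15],[0,0,0]],
    [1,[0,0,0.1],[0,0,0]],
    [1,[0,0,0],[0,0,0]],
    [1,[0,0,0],[0,0,0]]
  ]
}}

```text
time: 74.4
tcp_pos: [584.0, 43.3, 112.7]
tool_rot: [-180.0, 0.1, 180.0]
ft_force: [-1.8, -1.2, 7.3]
gripper_width: 30.1
```

Contact. Release, rise, and back off to look at everything.

>>> {"fn": "apply_moves", "kwargs": {
  "deltas": [
    [0,[0,0,0],[0,0,0]],
    [0,[0,0,0],[0,0,0]],
    [0,[0,0,0],[0,0,0]],
    [0,[0,0,0],[0,0,0]],
    [0,[0,0,-0.5],[0,0,0]],
    [0,[0,0,-1.5],[0,0,0]],
    [0,[0,0,-2.5],[0,0,0]],
    [0,[0,0,-3],[0,0,0]],
    [0,[0,0,-3],[0,0,0]],
    [0,[0,0,-3],[0,0,0]],
    [0,[0,0,-3],[0,0,0]],
    [0,[0,-1,-2],[0,0,0]],
    [0,[0,-1,0],[0,0,0]],
    [0,[0,-1,0],[0,0,0]],
    [0,[0,0,0],[0,0,0]],
    [0,[0,0,0],[0,0,0]],
    [0,[0,0,0],[0,0,0]],
    [0,[0,0,0],[0,0,0]]
  ]
}}

```text
time: 76.2
tcp_pos: [583.5, 13.7, 296.3]
tool_rot: [180.0, -0.0, -180.0]
ft_force: [-0.5, 0.3, 0.6]
gripper_width: 85.2
```

```bash
python3 look.py w14 "((132,152),(108,117),(66,74))"; python3 sc.py scene s14
```

```text
76.2 [583.5  13.7 296.3] [-0.5  0.3  0.6] 85.2
132 1141 [277. 142.] mid [520.1 -21.8 137.5] ext [32. 32. 11.] ztop 142.0
132 1141 [353. 219.] mid [584.9  42.1 139.8] ext [31. 31. 15.] ztop 146.0
132 770 [209. 220.] mid [586.7 -84.6 137.4] ext [27. 27. 11.] ztop 142.0
132 445 [113. 309.] mid [ 685.5 -208.9  133.8] ext [50. 20.  4.] ztop 135.0
108 266 [ 44. 125.] mid [ 482.9 -285.1  112.4] ext [22. 22.  9.] ztop 115.9
108 34 [126. 312.] mid [ 699.  -206.4  112.4] ext [6. 7. 9.] ztop 115.9
66 4356 [ 73. 121.] mid [ 481.7 -285.7   69.9] ext [115. 117.   8.] ztop 70.3
66 35 [336. 178.] mid [562.8  31.6  69.9] ext [14. 28.  8.] ztop 73.5
66 72 [243. 192.] mid [579.  -73.2  70. ] ext [37. 30.  8.] ztop 73.7
66 148 [470. 279.] mid [684.7 198.8  70. ] ext [48. 46.  8.] ztop 73.5
66 300 [150. 286.] mid [ 695.2 -206.9   70. ] ext [56. 63.  8.] ztop 73.7
66 229 [492. 304.] mid [699.3 215.7  70. ] ext [52. 50.  8.] ztop 73.7
76.25 [583.5  13.7 296.4] [-0.2 -0.4  1.1] 85.4
```

View pics/w14.png

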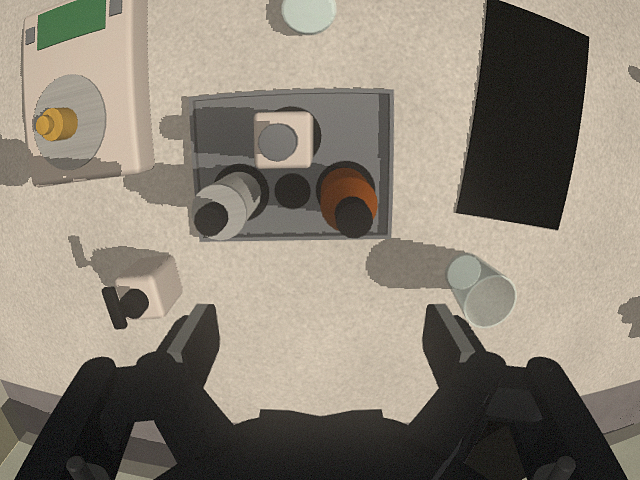

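View pics/s14.png

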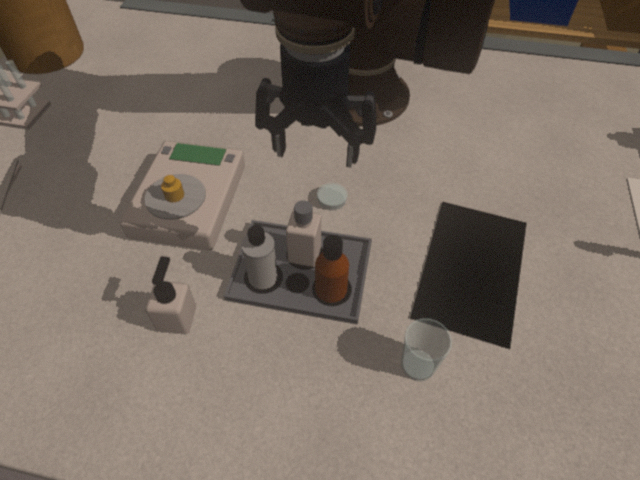

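All three stand upright on their spots: caps at (353,216), (211,217) and (277,141) px, each within about 1.5 mm of the start readings. The weight is on the middle of the pan, the bystanders have not moved, and the gripper is clear. Handing in.

```bash
python3 -c "
from cell import ticket
print(ticket.close_job())"
```

```text
the job is handed in; nothing more can be done
None
```

The job is handed in at about 76 s of the 144 s allowed. I moved the round bottle, canister and square bottle by their caps or knob onto the mat. I then gripped the weight by its body and set it on the balance pan, and put each of the three back on its own spot.

**Last checks:**

| Thing | Measured at the end (x, y in mm) | Reference | Difference |
|---|---|---|---|
| Weight | (482.9, -285.1) | pan centre (481.7, -285.7) | about 1.3 mm |
| Round bottle | (584.9, 42.1) | start (584.2, 43.4) | about 1.5 mm |
| Square bottle | (520.1, -21.8) | start (519.7, -21.0) | about 0.9 mm |
| Canister | (586.7, -84.6) | start (586.1, -84.2) | about 0.7 mm |

- **Upright and clear:** all four stand upright in the last pictures. The gripper is open and well above them. The dispenser, beaker and dish look where they were.
- **First grasp failed:** the fingertips sit about 28 mm further back than the stated tool geometry implies. They shut on top of the round bottle's cap and leaned it about 4.6°, pressing with about 34 N. I let it back gently and checked that it was back on its spot and the weight had not moved. I then worked with the corrected height.
- **Camera disagreement:** the top and scene cameras differed by about 5 mm in x. I used the wrist camera, which fell between them and agreed with the arm.

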